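Load the vials and hold the viewing board out over the light box

ROBOT

A 6-joint arm with a two-finger parallel gripper is mounted at the origin on the work surface. World frame = base frame: x ahead of the robot, y to its left, z up, the work surface at z = 0. Lengths are in m, angles in degrees, forces in N, time in s.
With the tool pointing down it reaches from about 0.35 to 0.875 m from the base axis. Payload 4.2 kg.
Tool frame: the origin (TCP) lies at the very end of the fingers, on their centre line; the grasp point (between the pads) lies 19 mm behind it (tcp_to_grasp is the z of the grasp point in the tool frame, in m); z points along the fingers, y is the direction in which the jaws open and shut (so a half turn about z gives the same grasp; the last joint's range is limited). The gripper opens to 87 mm and grips with 3 to 60 N. Pads are 19 mm wide; open, the fingers measure 117 mm over their backs; the gripper's body (75 mm by 190 mm) begins 51 mm behind the grasp point.
Start: joints at [83.801, 22.042, 0.453, 0, -68.411, -14.817], TCP at [0.224, 0.583, 0.199] pointing down, gripper open.
Joint ranges: [-179.83, 179.83], [-69.29, 118.12], [-61.27, 80.66], [-181.25, 117.63], [-171.15, -9.14], [-177.46, 177.46]. Speed limits (degrees/s): [159.86, 159.86, 180, 180, 180, 180].

INTERFACE

Orientations are given as a 3x3 rotation matrix whose columns are the frame's x, y, z axes.
In Python, from station import sense, capture, camera_params, finish_job, tcp_to_grasp gives the robot as it stands.
- The arm moves only by the shell command python3 -m inch 'ROWS'. ROWS is JSON, a list of rows, each an object of numbers: "jaw": the closure in counts, from 0 (fully open) to 255 (shut); "x", "y", "z": the shift along the world's x, y, z normalised to -1 to 1, where 1 is 0.06 m; "ax", "ay", "az": the turn, a rotation vector about the world's x, y, z normalised to -1 to 1, where 1 is 10 degrees. A call has 1 to 12 rows; each row shifts and turns the pose as measured when the row begins; what a row does not reach is not made up. A row lasts 1/8 s, in which the tool goes at most 62.5 mm and 10.7 degrees, less where a joint would pass 70% of its speed; a pose out of reach is approached as far as the arm can. A call with a number of a shift or a turn outside -1 to 1 is refused whole. A call with a gripper value outside its range is refused whole. The fingers move at their own pace and stop on an object; the grip force is fixed at half the most. Time passes only in rows, so rows that do not move let the fingers close. It gives the time, the measured TCP pose, the force and the opening at its end, in the units of the state.
- sense(): the state, without advancing time (a new reading comes with each control period).
- capture(name): name is "scene" or "top"; returns the picture (400x640x3 uint8, red, green, blue); there is no depth.
- camera_params(name): a dict with "vfov" (degrees; the focal length in pixels is half the picture's height over the tangent of half this angle, whatever the lens; pixels are square), "cx", "cy" (the principal point, pixels), "R" (3x3) and "t" (3): a world point X has camera coordinates R X + t. Camera axes: x right, y down, z forward; pixel columns grow to the right and rows downward; lengths in m; the calibration is good to about 2 mm. A picture is of the moment at which its call begins. camera_params takes no time and is no camera call.
- finish_job(): hands the job in, once; it reports no verdict.
The state is a dict: "time_s": time; "joints": joint angles; "joint_velocities": joint speeds; "effort": joint torques, N m; "tcp_pos": TCP position; "ee_rot": TCP orientation; "wrist_force": force on the tool from outside, world axes, zero at the start; "moment": the same for the moment, N m; "gripper_width": opening from 0.0 (shut) to 1.0 (fully open).
Only numpy, scipy, OpenCV 4.12 (cv2) and the standard library are available. Lean on these libraries where they do the work, as an engineer would, in place of code of your own. Each camera call takes 0.05 s, during which the arm holds its last target.

TASK

Drop the two small red-capped amber vials one by one into the two pockets of the white sliding board, one in each; only then slide the board straight out along its metal stand, over the light box, until the board's front edge stands right above the red line. Out there the loaded board would tip off the stand, so finish while still holding it: flat on the stand, level, not touching the light box, both vials still standing in their pockets. Never let the board tip, and leave everything else on the bench where it is.

Things in the scene. Friction and masses are not known exactly. Their poses are not given: they have to be found in the camera images.
- board: White board, 300 long x 100 wide x 10 thick, about 0.4 kg, lying loose on the stand between its guide lips (4 mm play each side). Origin: centre of the underside; x = slide direction, from handle end to front end; y across; z up. On its front end a grey block 48 x 98, 20 tall, with two round pockets; on its rear end a blue handle post.
- handle (a point): Centre of the blue handle post on the board: square, 26 x 26, 45 tall, standing on the board's top face (its foot 22.5 below this point, its top 22.5 above), 132 behind the board's centre. Axes as the board's.
- board_front (a point): Middle of the lower edge of the board's front end, 150 ahead of the board's centre. Axes as the board's.
- pocket_a (a point): Centre of the mouth of one pocket (top of the grey block, 30 above the board's underside): diameter 34, 20 deep, flat floor. It is 126 ahead of the board's centre and 27 to the side (+y). Axes as the board's.
- pocket_b (a point): The same for the other pocket, 27 to the other side (-y).
- vial_1: Amber glass vial, upright on the bench: diameter 26, 65 tall with its red screw cap (the top 17, diameter 25), chamfered foot, pale band, 45 g. Origin: centre of its underside. Fully in a pocket it stands on the pocket's floor and sticks out 45. The two vials are alike; either may go in either pocket.
- vial_1_center (a point): Centre of that vial, half-way up (32.5 above its underside).
- vial_2: The second amber vial, same as vial_1. Origin: centre of its underside.
- vial_2_center (a point): Centre of the second vial, half-way up (32.5 above its underside).
- stand: Fixed low aluminium stand that carries the board: 220 long (x) x 122 wide (y), its top face 70 above the bench, with a dark guide lip 7 wide and 6 high along each long side. Origin: centre of its underside, on the bench. The board slides along the stand's +x, towards the light box.
- stand_edge (a point): Middle of the upper edge of the stand's end towards the light box; x = slide direction (outward), z up. The board's front starts 0 to 30 beyond this edge, where it is safe. Loaded, it tips by its own weight once its front is more than about 110 beyond the edge, unless its rear end is held down (up to about 5 N at the handle).
- lightbox: Fixed grey light box with a bright white top, 180 x 180, 40 tall, standing 15 to 45 in front of the stand's edge. The board passes 30 above it. Origin: centre of its underside; axes as the stand's.
- red_line (a point): Middle of the red line, 12 wide, that runs along y right across the light box's top, 40 above the bench. x = slide direction. The board's front edge must end right above it (150 to 180 beyond the stand's edge).
- dropper: Bystander near the vials: blue dropper bottle with black collar and bulb, diameter 32, 92 tall. Not a vial. Origin: centre of underside.
- dish: Bystander: one closed pale dish, diameter 90, 17 tall. Origin: centre of underside.
- dish_stack: Bystander: stack of three pale dishes, diameter 90, 50 tall. Origin: centre of underside.
- reagent: Bystander: large amber bottle with black cap, diameter 68, 140 tall. Origin: centre of underside.
- carton: Bystander: orange carton 50 x 75 x 85. Origin: centre of underside.
- timer: Bystander: small white timer 62 x 45 x 18 lying flat. Origin: centre of underside.
- brush: Bystander: thin red paint brush 180 long, lying along its x. Origin: middle, at bench height.
There are look-alikes about, which are no part of the job. Leave any turquoise look-alike of the vial_1 alone.

How it is judged (in metres and radians):
On the way, in this order (a step that is already met when the one before it is completed fails the run):
1. one amber vial stands in a pocket, let go, the board not yet slid out (((horizontal distance between vial_1_center and pocket_a below 0.007 m and z of vial_1_center in the frame of pocket_a between 0.008 and 0.0165 m and angle between vial_1_center's own z axis and vertical below 0.15 rad and contact force between vial_1 and the fingers below 0.05 N) or (horizontal distance between vial_1_center and pocket_b below 0.007 m and z of vial_1_center in the frame of pocket_b between 0.008 and 0.0165 m and angle between vial_1_center's own z axis and vertical below 0.15 rad and contact force between vial_1 and the fingers below 0.05 N) or (horizontal distance between vial_2_center and pocket_a below 0.007 m and z of vial_2_center in the frame of pocket_a between 0.008 and 0.0165 m and angle between vial_2_center's own z axis and vertical below 0.15 rad and contact force between vial_2 and the fingers below 0.05 N) or (horizontal distance between vial_2_center and pocket_b below 0.007 m and z of vial_2_center in the frame of pocket_b between 0.008 and 0.0165 m and angle between vial_2_center's own z axis and vertical below 0.15 rad and contact force between vial_2 and the fingers below 0.05 N)) and x of board_front in the frame of stand_edge below 0.07 m), for 0.2 s.
2. both vials stand in the pockets, one in each, let go, the board not yet slid out ((((horizontal distance between vial_1_center and pocket_a below 0.007 m and z of vial_1_center in the frame of pocket_a between 0.008 and 0.0165 m and angle between vial_1_center's own z axis and vertical below 0.15 rad and contact force between vial_1 and the fingers below 0.05 N) and (horizontal distance between vial_2_center and pocket_b below 0.007 m and z of vial_2_center in the frame of pocket_b between 0.008 and 0.0165 m and angle between vial_2_center's own z axis and vertical below 0.15 rad and contact force between vial_2 and the fingers below 0.05 N)) or ((horizontal distance between vial_1_center and pocket_b below 0.007 m and z of vial_1_center in the frame of pocket_b between 0.008 and 0.0165 m and angle between vial_1_center's own z axis and vertical below 0.15 rad and contact force between vial_1 and the fingers below 0.05 N) and (horizontal distance between vial_2_center and pocket_a below 0.007 m and z of vial_2_center in the frame of pocket_a between 0.008 and 0.0165 m and angle between vial_2_center's own z axis and vertical below 0.15 rad and contact force between vial_2 and the fingers below 0.05 N))) and x of board_front in the frame of stand_edge below 0.07 m), for 0.2 s.
At the end, for the whole second after the job is handed in: Fingers still hold the board; its front is within 10 mm of the red line's middle (15 mm sideways, 0.08 rad yaw), tilt below 0.05 rad, resting on the stand, clear of the light box, still; each vial stands free on the floor of its own pocket, within 7 mm of its axis ((((horizontal distance between vial_1_center and pocket_a below 0.007 m and z of vial_1_center in the frame of pocket_a between 0.008 and 0.0165 m and angle between vial_1_center's own z axis and vertical below 0.15 rad and contact force between vial_1 and the fingers below 0.05 N) and (horizontal distance between vial_2_center and pocket_b below 0.007 m and z of vial_2_center in the frame of pocket_b between 0.008 and 0.0165 m and angle between vial_2_center's own z axis and vertical below 0.15 rad and contact force between vial_2 and the fingers below 0.05 N)) or ((horizontal distance between vial_1_center and pocket_b below 0.007 m and z of vial_1_center in the frame of pocket_b between 0.008 and 0.0165 m and angle between vial_1_center's own z axis and vertical below 0.15 rad and contact force between vial_1 and the fingers below 0.05 N) and (horizontal distance between vial_2_center and pocket_a below 0.007 m and z of vial_2_center in the frame of pocket_a between 0.008 and 0.0165 m and angle between vial_2_center's own z axis and vertical below 0.15 rad and contact force between vial_2 and the fingers below 0.05 N))) and x of board_front in the frame of red_line between -0.01 and 0.01 m and y of board_front in the frame of stand_edge between -0.015 and 0.015 m and angle between the x axis of board and the x axis of stand, either way round below 0.08 rad and angle between board_front's own z axis and vertical below 0.05 rad and height (world z) of handle between 0.096 and 0.112 m and contact force between board and stand above 0.3 N and contact force between board and the fingers above 0.3 N and contact force between board and lightbox below 0.05 N and linear speed of board below 0.02 m/s); the arm keeps its last pose, push and grip.
It fails at once if the board tips (over 0.1 rad) (angle between board_front's own z axis and vertical above 0.1 rad).
It fails at once if a bystander is displaced more than 30 mm (distance of any of dropper, dish, dish_stack, reagent, carton, timer, brush from where it was at the start of the episode above 0.03 m).
It also fails if it takes over 66 s, if anything falls off the work surface, if the arm or the gripper's body presses on something with over 40 N, if the wrist force passes 120 N, or if a joint passes its speed limit or range.

## Working session

There is one attempt and no reset: what is moved stays moved. The work goes in short steps, Python scripts to look and compute and a shell command to move; the robot and the scene stay as the last step left them, time stands still between calls to the robot, and variables do not carry over. Pictures are saved under pics/ and viewed, and the job is handed in when it is done.

```bash
mkdir -p pics; ls; python3 - <<'E'
from station import *
import cv2
print(sense()); print(tcp_to_grasp)
for n in("scene","top"):
    im=capture(n); cv2.imwrite(f"pics/{n}0.png",im[:,:,::-1]); print(camera_params(n))
E
```

```text
pics
{'time_s': 0.0, 'joints': array([ 8.38011764e+01,  2.20911069e+01,  3.82482986e-01, -3.04409988e-02,
       -6.84119071e+01, -1.48179776e+01]), 'joint_velocities': array([-0.03781136, -0.03609893, -0.01328067,  0.09911319,  0.00867881,
       -0.10061699]), 'effort': array([ 5.23828021e-04, -3.90664387e+01,  1.87406248e+01,  4.21980813e+00,
        1.10964183e-02, -1.92785246e-04]), 'tcp_pos': array([0.22388059, 0.58284077, 0.19817073]), 'ee_rot': array([[ 9.33405010e-01, -3.58823872e-01, -7.18284109e-04],
       [-3.58824585e-01, -9.33402787e-01, -2.03796782e-03],
       [ 6.08231128e-05,  2.15998737e-03, -9.99997665e-01]]), 'wrist_force': array([-0.12978463,  0.74708312,  0.76441744]), 'moment': array([0.01953425, 0.00889125, 0.04593274]), 'gripper_width': 0.9998400218930916}
-0.0187
{'vfov': 50.80857186391368, 'cx': 316.0325370671292, 'cy': 201.09361753903093, 'R': array([[ 0.67870522,  0.7344087 ,  0.00175724],
       [ 0.58524208, -0.53940399, -0.60542138],
       [-0.44367887,  0.41193106, -0.79590317]]), 't': array([-0.33539818, -0.30652497,  1.41657996])}
{'vfov': 55.8805019880605, 'cx': 316.95503679659424, 'cy': 202.09466452103675, 'R': array([[ 0.01160476, -0.9999226 , -0.0044863 ],
       [-0.98056144, -0.01050099, -0.19593109],
       [ 0.19586882,  0.00667282, -0.9806074 ]]), 't': array([-0.0544666 ,  0.53843057,  1.02258435])}
```

View pics/scene0.png

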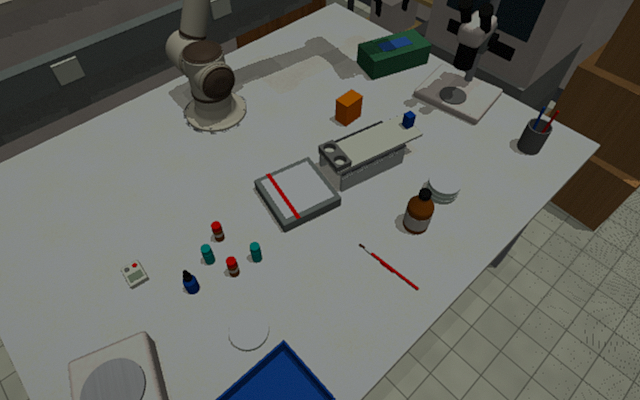

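View pics/top0.png

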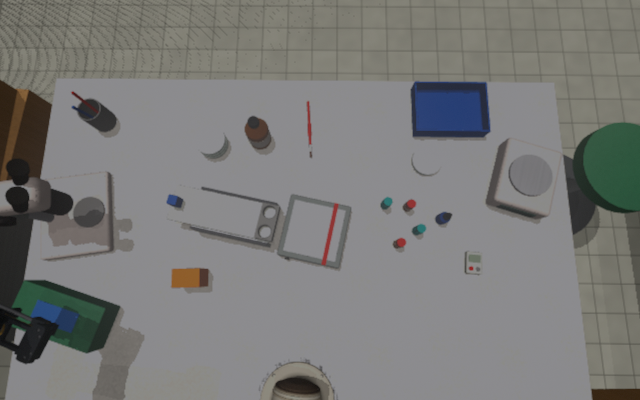

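The pictures show two red-capped amber vials in the top view at about (410,204) and (400,243). The turquoise look-alikes are at (387,203) and (421,229), and the blue dropper is at (443,217). The board's grey block is at (267,222), its handle at (174,200), and the red line runs from (335,205) to (325,263). Next I'll take close crops.

```bash
cat > h.py <<'E'
import numpy as np, cv2
from station import *
def cam(n):
    c=camera_params(n); f=200/np.tan(np.radians(c['vfov']/2)); return f,c['cx'],c['cy'],np.array(c['R']),np.array(c['t'])
def proj(n,X):
    f,cx,cy,R,t=cam(n); p=R@np.array(X,float)+t; return np.array([cx+f*p[0]/p[2],cy+f*p[1]/p[2]])
def back(n,uv,z):
    f,cx,cy,R,t=cam(n); d=R.T@np.array([(uv[0]-cx)/f,(uv[1]-cy)/f,1.]); o=-R.T@t
    return o+d*(z-o[2])/d[2]
def tri(pix):  # dict name->uv
    A=[];b=[]
    for n,uv in pix.items():
        f,cx,cy,R,t=cam(n); d=R.T@np.array([(uv[0]-cx)/f,(uv[1]-cy)/f,1.]);d/=np.linalg.norm(d);o=-R.T@t
        P=np.eye(3)-np.outer(d,d);A.append(P);b.append(P@o)
    return np.linalg.lstsq(np.vstack(A),np.hstack(b),rcond=None)[0]
def crop(im,x0,y0,x1,y1,s,fn):
    c=cv2.resize(im[y0:y1,x0:x1,::-1],None,fx=s,fy=s,interpolation=cv2.INTER_CUBIC)
    for x in range(x0-x0%10+10,x1,10):
        cv2.line(c,((x-x0)*s,0),((x-x0)*s,5 if x%50 else 14),(0,0,255),1)
    for y in range(y0-y0%10+10,y1,10):
        cv2.line(c,(0,(y-y0)*s),(5 if y%50 else 14,(y-y0)*s),(0,0,255),1)
    cv2.imwrite(fn,c)
E
python3 - <<'E'
from h import *
t=cv2.imread('pics/top0.png')[:,:,::-1]; s=cv2.imread('pics/scene0.png')[:,:,::-1]
crop(t,370,180,470,255,8,'pics/tv.png'); crop(t,160,175,360,275,4,'pics/tb.png')
crop(s,170,210,290,300,6,'pics/sv.png'); crop(s,250,100,440,230,4,'pics/sb.png')
print(sense()['time_s'])
for n in('top','scene'): print([proj(n,p).round(1) for p in([0,0,0],[.224,.583,.198])])
E
```

```text
0.1
[array([296.9, 400.6]), array([ 43.4, 320. ])]
[array([216.3, 110. ]), array([389.8,  17.6])]
```

View pics/tv.png

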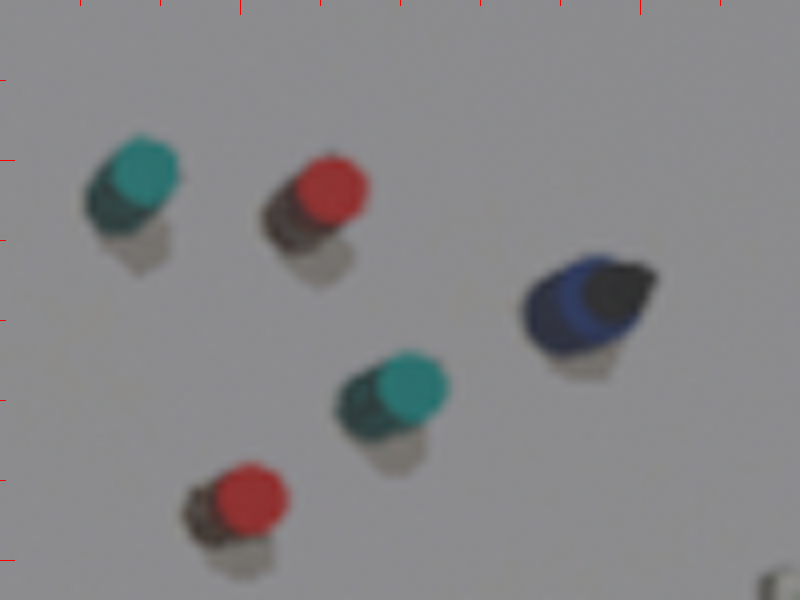

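View pics/tb.png

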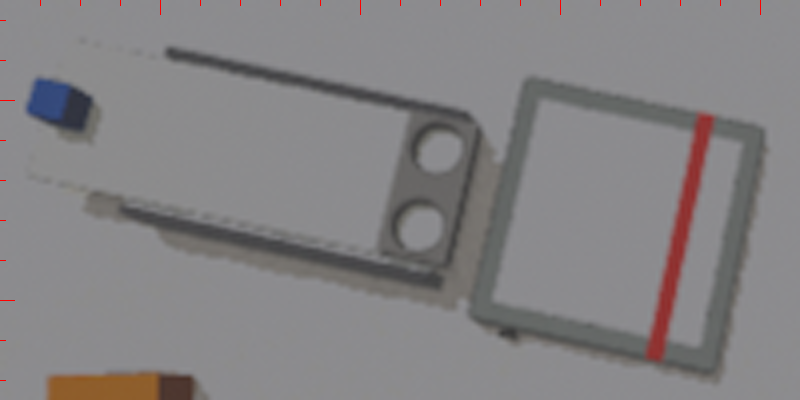

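View pics/sv.png

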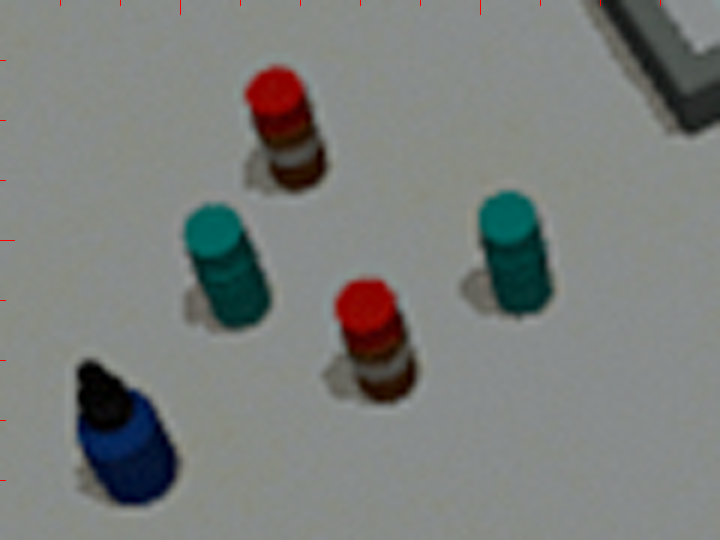

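View pics/sb.png

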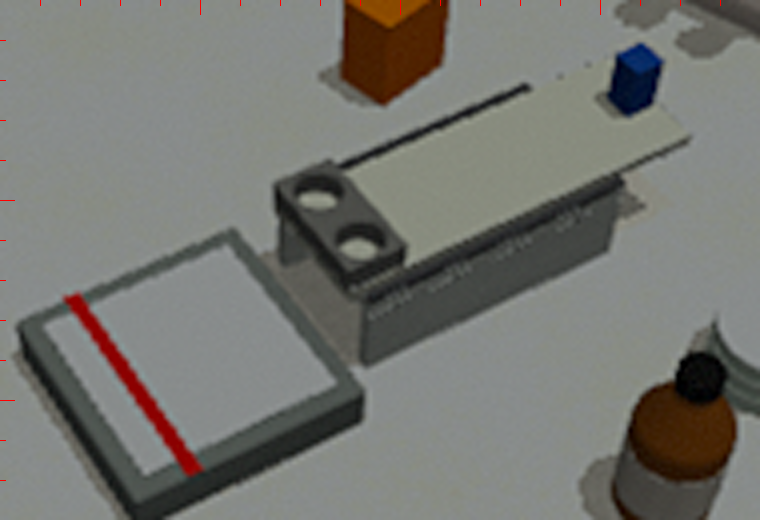

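```bash
python3 - <<'E'
from h import *
t=cv2.imread('pics/top0.png'); s=cv2.imread('pics/scene0.png')
def blobs(im,mask,amin,box):
    n,l,st,c=cv2.connectedComponentsWithStats(mask.astype(np.uint8))
    return [(c[i].round(2),st[i,4]) for i in range(1,n) if st[i,4]>=amin and box[0]<c[i][0]<box[1] and box[2]<c[i][1]<box[3]]
def red(im,thr):
    b,g,r=[im[...,i].astype(int) for i in range(3)]; return (r>thr)&(r-g>50)&(r-b>50)
for c,a in blobs(t,red(t,100),10,(370,460,180,260)): print('top',c,a,back('top',c,.065).round(4))
print('line top',[ (c,a,back('top',c,.04).round(4)) for c,a in blobs(t,red(t,90),40,(310,345,190,275))])
print('line scene',[ (c,a,back('scene',c,.04).round(4)) for c,a in blobs(s,red(s,90),40,(250,310,165,230))])
U=lambda x,y,x0,y0,k:(x0+(x+.5)/k-.5,y0+(y+.5)/k-.5)
for nm,uv in dict(c1=U(277,92,170,210,6),c2=U(366,306,170,210,6)).items(): print(nm,'scene top face',back('scene',uv,.065).round(4))
for nm,a,b in (('pA',(438,148),(362,241)),('pB',(418,226),(320,190))):
    u=U(*a,160,175,4);v=U(*b,250,100,4)
    print(nm,back('top',u,.1).round(4),back('scene',v,.1).round(4),tri(dict(top=u,scene=v)).round(4))
# handle top
for a,b in (((46,98),(640,55)),):
    u=U(*a,160,175,4);v=U(*b,250,100,4)
    print('handle top',back('top',u,.125).round(4),back('scene',v,.125).round(4),tri(dict(top=u,scene=v)).round(4))
E
```

```text
top [411.   203.32] 56 [ 0.536  -0.3134  0.065 ]
top [400.89 241.92] 61 [ 0.4271 -0.2814  0.065 ]
line top [(array([329.48, 233.81]), np.int32(230), array([ 0.4502, -0.085 ,  0.04  ]))]
line scene [(array([283.23, 196.16]), np.int32(205), array([ 0.4597, -0.0896,  0.04  ]))]
c1 scene top face [ 0.431  -0.2844  0.065 ]
c2 scene top face [ 0.5393 -0.3168  0.065 ]
pA [0.5019 0.0807 0.1   ] [0.5069 0.0771 0.1   ] [0.5029 0.0815 0.0936]
pB [0.4486 0.0922 0.1   ] [0.4528 0.0895 0.1   ] [0.4493 0.093  0.0949]
handle top [0.5286 0.3401 0.125 ] [0.5291 0.337  0.125 ] [0.5283 0.3399 0.1233]
```

Candidates in the top view:
- **Red-capped amber vials, the targets:** (411,203) at about (0.536,-0.313) m and (401,242) at about (0.427,-0.281) m.
- **Turquoise look-alikes, leave alone:** (387,201) and (421,228).
- **Dropper:** (443,217).

The crops show amber bodies with pale bands under the red caps, so these two are the ones to take. Now I'll move over the near vial.

```bash
python3 -m inch '[{"x":0.6,"y":-0.7,"jaw":108,"az":0.5},{"x":0.6,"y":-0.7,"az":0.4,"jaw":108},{"x":0.6,"y":-0.7,"jaw":108},{"x":0.6,"y":-0.7,"jaw":108},{"x":0.6,"y":-0.7,"jaw":108},{"x":0.6,"y":-0.7,"jaw":108},{"x":0.6,"y":-0.7,"jaw":108},{"y":-0.95,"jaw":108},{"y":-0.95,"jaw":108},{"y":-0.95,"jaw":108},{"y":-0.95,"jaw":108},{"y":-0.95,"jaw":108}]'
```

```text
$[0]: bad value
```

```bash
python3 - <<'E'
from h import *
U=lambda x,y,x0,y0,k:(x0+(x+.5)/k-.5,y0+(y+.5)/k-.5)
print('T',[back('top',U(*p,370,180,8),z).round(3) for p,z in(((145,172),.065),((412,387),.065),((615,292),.092))])
s=sense();print(s['tcp_pos'],s['ee_rot'][:,1],s['gripper_width'],s['time_s'])
E
```

```text
T [array([ 0.542, -0.248,  0.065]), array([ 0.467, -0.339,  0.065]), array([ 0.496, -0.402,  0.092])]
[0.22392167 0.58286573 0.19828994] [-0.35881882 -0.93340516  0.00196588] 1.0034031283520572 0.1
```

```bash
python3 -m inch '[{"jaw":108,"x":0.6,"y":-0.7,"z":0,"ax":0,"ay":0,"az":0.5}]'; python3 -m inch --help | head -30
```

```text
time_s: 0.22
tcp_pos: [0.2588, 0.5421, 0.197]
ee_rot: [[0.963, -0.27, -0.001], [-0.27, -0.963, -0.003], [0.0, 0.003, -1.0]]
wrist_force: [0.3, 0.3, -0.5]
gripper_width: 0.947invalid input: not JSON, or not a number
```

```bash
python3 -m inch '[{"jaw":108,"x":0.6,"y":-0.7,"z":0,"ax":0,"ay":0,"az":0.38},{"jaw":108,"x":0.6,"y":-0.7,"z":0,"ax":0,"ay":0,"az":0},{"jaw":108,"x":0.6,"y":-0.7,"z":0,"ax":0,"ay":0,"az":0},{"jaw":108,"x":0.6,"y":-0.7,"z":0,"ax":0,"ay":0,"az":0},{"jaw":108,"x":0.6,"y":-0.7,"z":0,"ax":0,"ay":0,"az":0},{"jaw":108,"x":0.6,"y":-0.7,"z":0,"ax":0,"ay":0,"az":0},{"jaw":108,"x":0,"y":-0.95,"z":0,"ax":0,"ay":0,"az":0},{"jaw":108,"x":0,"y":-0.95,"z":0,"ax":0,"ay":0,"az":0},{"jaw":108,"x":0,"y":-0.95,"z":0,"ax":0,"ay":0,"az":0},{"jaw":108,"x":0,"y":-0.95,"z":0,"ax":0,"ay":0,"az":0},{"jaw":108,"x":0,"y":-0.95,"z":0,"ax":0,"ay":0,"az":0},{"jaw":108,"x":0,"y":-0.95,"z":0,"ax":0,"ay":0,"az":0}]'
```

```text
time_s: 1.72
tcp_pos: [0.4778, -0.072, 0.1916]
ee_rot: [[0.98, -0.199, -0.007], [-0.199, -0.98, -0.009], [-0.005, 0.01, -1.0]]
wrist_force: [0.7, 0.6, 0.5]
gripper_width: 0.576
```

```bash
python3 -m inch '[{"jaw":108,"x":-0.2,"y":-0.88,"z":0,"ax":0,"ay":0,"az":0},{"jaw":108,"x":-0.2,"y":-0.88,"z":0,"ax":0,"ay":0,"az":0},{"jaw":108,"x":-0.2,"y":-0.88,"z":0,"ax":0,"ay":0,"az":0},{"jaw":108,"x":-0.2,"y":-0.88,"z":0,"ax":0,"ay":0,"az":0},{"jaw":108,"x":0,"y":0,"z":-0.9,"ax":0.05,"ay":-0.04,"az":0},{"jaw":108,"x":0,"y":0,"z":-0.2,"ax":0,"ay":0,"az":0},{"jaw":108,"x":0,"y":0,"z":0,"ax":0,"ay":0,"az":0}]'
python3 - <<'E'
from h import *
t=capture('top');s=capture('scene');st=sense();print(st['tcp_pos'],st['ee_rot'],st['gripper_width'])
p=proj('top',[.43,-.282,.1]).astype(int);q=proj('scene',[.43,-.282,.1]).astype(int);print(p,q)
print(proj('top',st['tcp_pos']),proj('scene',st['tcp_pos']))
crop(t,p[0]-50,p[1]-40,p[0]+50,p[1]+35,8,'pics/t1.png');crop(s,q[0]-50,q[1]-40,q[0]+50,q[1]+35,8,'pics/s1.png')
E
```

```text
time_s: 2.6
tcp_pos: [0.4264, -0.294, 0.1239]
ee_rot: [[0.979, -0.205, 0.0], [-0.205, -0.979, -0.001], [0.001, 0.001, -1.0]]
wrist_force: [0.6, 0.6, 0.4]
gripper_width: 0.576
[ 0.4269806  -0.29368861  0.12475446] [[ 0.9788881  -0.20438477  0.00222682]
 [-0.20438162 -0.97889004 -0.00156324]
 [ 0.00249932  0.00107512 -0.9999963 ]] 0.5782135914980672
[403 239] [213 216]
[410.50417676 239.88021399] [206.83998322 212.07250837]
```

View pics/t1.png

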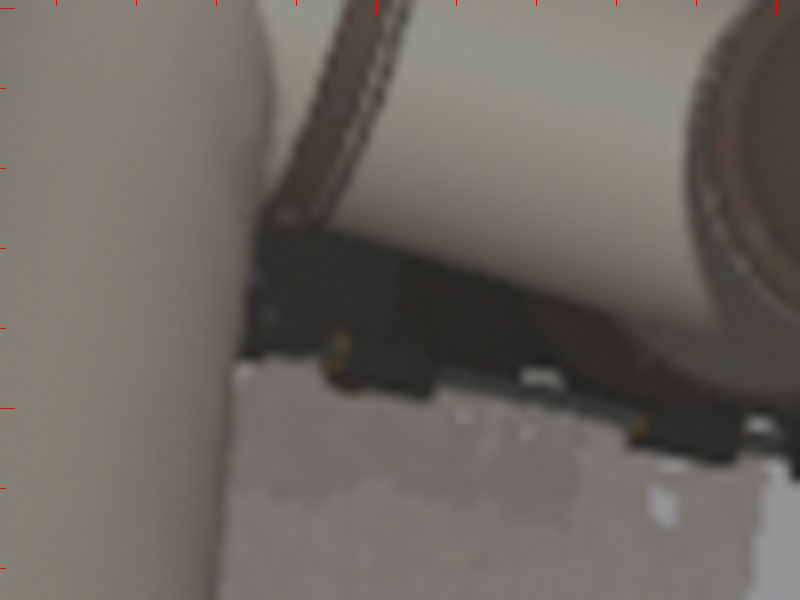

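View pics/s1.png

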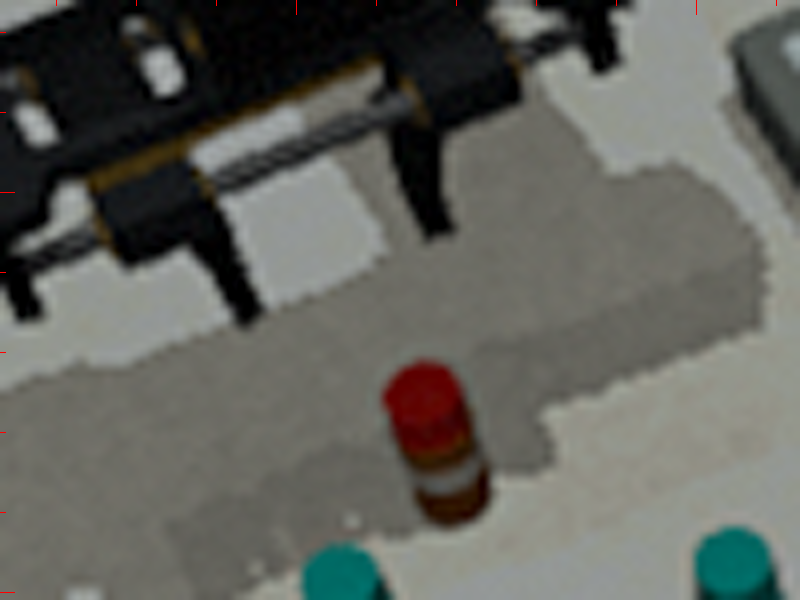

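The gripper shows in the scene crop just above and beside the red-capped vial: fingertips at about (194,215) and (218,205), cap at about (216,225). The arm blocks the top view here. I'll centre over the vial and go down.

```bash
python3 -m inch '[{"jaw":108,"x":0.04,"y":0.19,"z":-0.1,"ax":0,"ay":0,"az":0},{"jaw":108,"x":0,"y":0,"z":-0.5,"ax":0,"ay":0,"az":0},{"jaw":108,"x":0,"y":0,"z":-0.3,"ax":0,"ay":0,"az":0}]'
python3 - <<'E'
from h import *
s=capture('scene');st=sense();print(st['tcp_pos'],st['gripper_width'],st['wrist_force'])
crop(s,163,176,263,251,8,'pics/s2.png')
E
```

```text
time_s: 3.08
tcp_pos: [0.4344, -0.2803, 0.0745]
ee_rot: [[0.98, -0.2, 0.014], [-0.2, -0.98, -0.005], [0.015, 0.002, -1.0]]
wrist_force: [-1.0, 0.9, 0.3]
gripper_width: 0.581
[ 0.43333934 -0.27977861  0.07274123] 0.5776204893790737 [ 0.19270436 -0.12863142 -1.50835275]
```

View pics/s2.png

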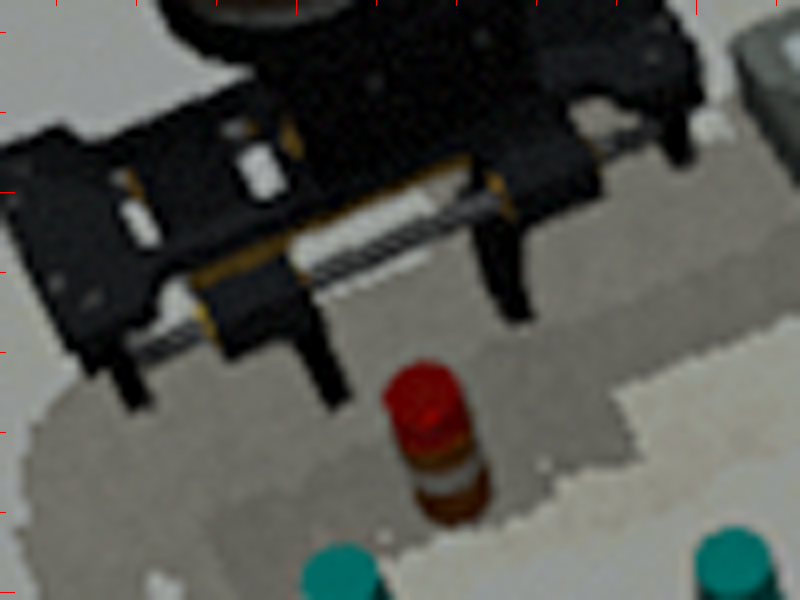

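```bash
python3 - <<'E'
from h import *
st=sense(); p=st['tcp_pos'];R=st['ee_rot'];print(p,R.round(3).tolist())
w=.0435*st['gripper_width']
for s in(1,-1):
    for t in (0,.012):
        print(s,t,[ (((proj('scene',p+R@np.array([x,s*(w+t),0]))-[163,176]+.5)*8-.5).round(0)).tolist() for x in(-.0095,0,.0095)])
for v in([.427,-.2814,.065],[.431,-.2844,.065]): print('cap',((proj('scene',v)-[163,176]+.5)*8).round(0))
E
```

```text
[ 0.43333934 -0.27977861  0.07274123] [[0.98, -0.201, 0.011], [-0.2, -0.98, -0.004], [0.012, 0.002, -1.0]]
1 0 [[350.0, 390.0], [362.0, 412.0], [374.0, 434.0]]
1 0.012 [[314.0, 407.0], [325.0, 428.0], [337.0, 450.0]]
-1 0 [[499.0, 322.0], [512.0, 343.0], [524.0, 364.0]]
-1 0.012 [[534.0, 306.0], [547.0, 327.0], [559.0, 348.0]]
cap [427. 382.]
cap [426. 395.]
```

```bash
python3 -m inch '[{"jaw":108,"x":-0.06,"y":-0.03,"z":-0.35,"ax":0.02,"ay":0.06,"az":0},{"jaw":108,"x":0,"y":0,"z":-0.2,"ax":0,"ay":0,"az":0},{"jaw":108,"x":0,"y":0,"z":0,"ax":0,"ay":0,"az":0}]'
python3 - <<'E'
from h import *
s=capture('scene');st=sense();print(st['tcp_pos'],st['gripper_width'],st['wrist_force'],st['ee_rot'][:,2])
crop(s,163,176,263,251,8,'pics/s3.png')
E
```

```text
time_s: 3.5
tcp_pos: [0.4325, -0.2801, 0.0413]
ee_rot: [[0.98, -0.197, 0.005], [-0.197, -0.98, -0.002], [0.005, 0.001, -1.0]]
wrist_force: [0.9, 0.1, -0.1]
gripper_width: 0.575
[ 0.43294385 -0.28028335  0.04185185] 0.5791372625829557 [ 0.1322085  -0.25626168 -0.17777484] [ 0.00609553 -0.00282359 -0.99997744]
```

View pics/s3.png

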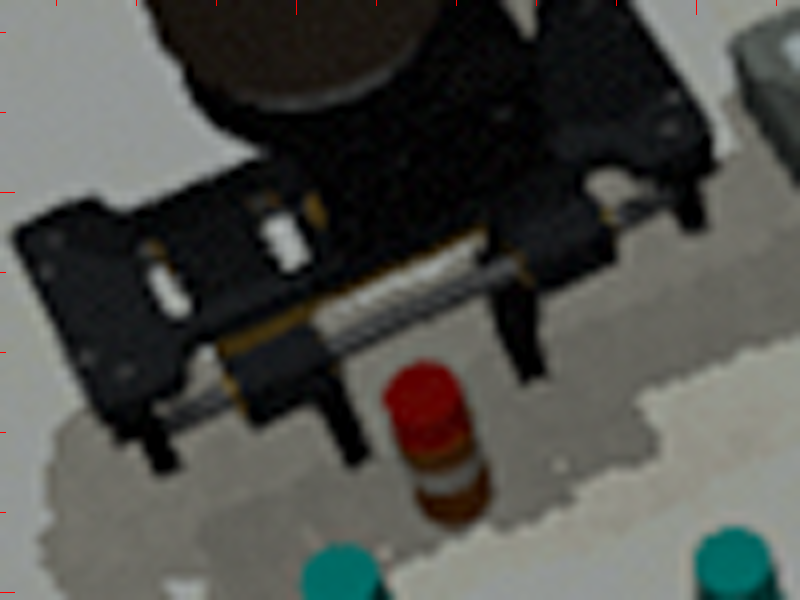

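```bash
python3 - <<'E'
from h import *
t=cv2.imread('pics/top0.png')[:,:,::-1]; s=cv2.imread('pics/scene0.png')[:,:,::-1]
crop(t,0,290,100,365,8,'pics/tg.png'); crop(s,340,0,440,75,8,'pics/sg.png')
p=np.array([.2239,.5828,.1982]);R=np.array([[.9334,-.3588,0],[-.3588,-.9334,-.002],[0,.002,-1]])
for n,o in(('top',[0,290]),('scene',[340,0])):
  for s_ in(1,-1): print(n,s_,[((proj(n,p+R@np.array([x,s_*.048,0]))-o+.5)*8).round(0).tolist() for x in(-.0095,0,.0095)])
E
```

```text
top 1 [[480.0, 340.0], [496.0, 308.0], [512.0, 276.0]]
top -1 [[191.0, 212.0], [207.0, 181.0], [224.0, 149.0]]
scene 1 [[288.0, 156.0], [298.0, 167.0], [309.0, 179.0]]
scene -1 [[493.0, 111.0], [504.0, 123.0], [515.0, 134.0]]
```

View pics/tg.png

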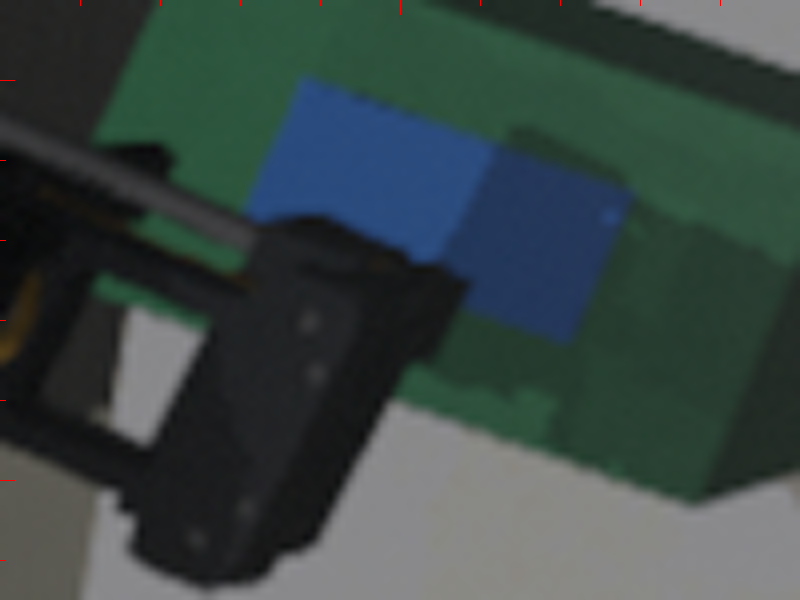

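View pics/sg.png

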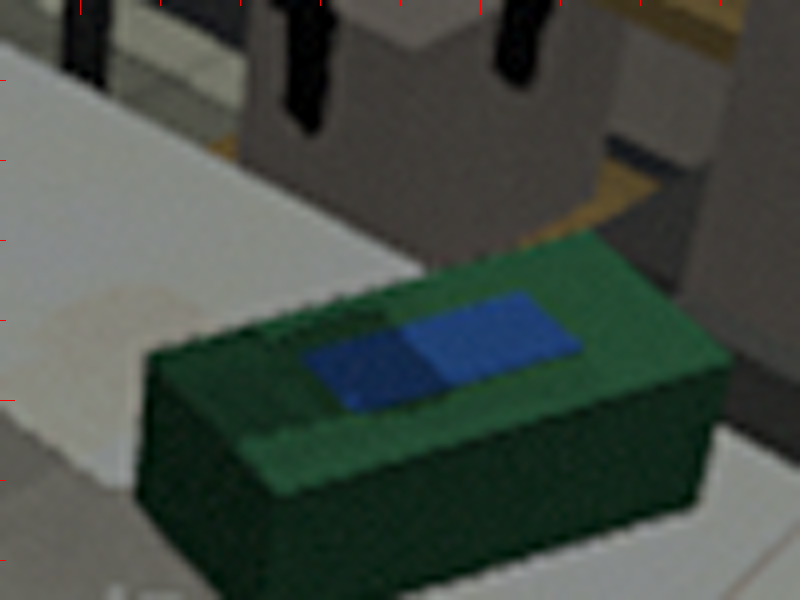

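The fingers straddle the vial: tips at about (207,234) and (229,223), vial axis at about (217,230). I'll lower the last 11 mm and close.

```bash
python3 -m inch '[{"jaw":108,"x":-0.03,"y":-0.02,"z":-0.2,"ax":0,"ay":0.03,"az":0},{"jaw":108,"x":0,"y":0,"z":-0.05,"ax":0,"ay":0,"az":0},{"jaw":200,"x":0,"y":0,"z":0,"ax":0,"ay":0,"az":0},{"jaw":200,"x":0,"y":0,"z":0,"ax":0,"ay":0,"az":0},{"jaw":200,"x":0,"y":0,"z":0,"ax":0,"ay":0,"az":0}]'
python3 - <<'E'
from h import *
s=capture('scene');st=sense();print(st['tcp_pos'],st['gripper_width'],st['wrist_force'],st['ee_rot'][:,2])
crop(s,163,176,263,251,8,'pics/s4.png')
E
```

```text
time_s: 4.18
tcp_pos: [0.4325, -0.282, 0.0277]
ee_rot: [[0.981, -0.196, 0.004], [-0.196, -0.981, -0.004], [0.005, 0.003, -1.0]]
wrist_force: [0.0, -0.1, 0.4]
gripper_width: 0.315
[ 0.43250152 -0.28201612  0.02773447] 0.2814121710920777 [0.3866047  0.09518069 0.47943585] [ 0.00426859 -0.00425186 -0.99998185]
```

View pics/s4.png

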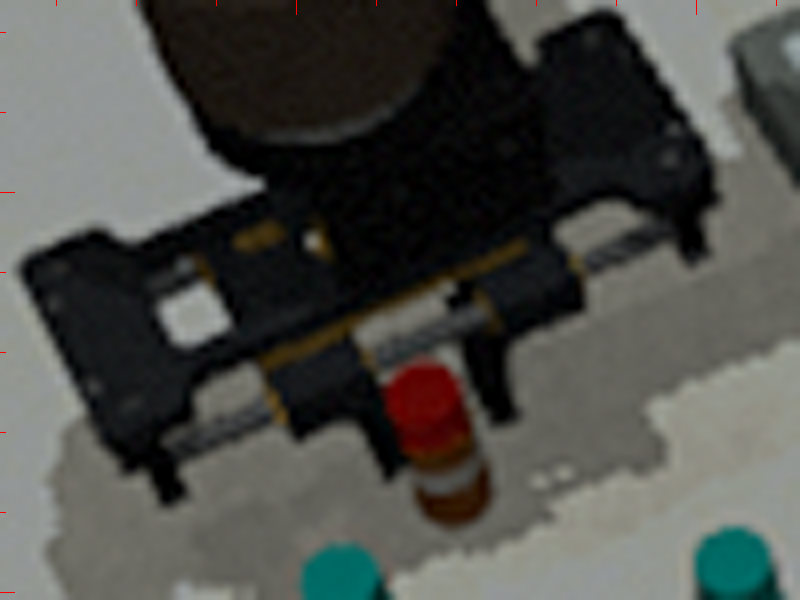

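```bash
python3 -m inch '[{"jaw":235,"x":0,"y":0,"z":0,"ax":0,"ay":0,"az":0},{"jaw":235,"x":0,"y":0,"z":0,"ax":0,"ay":0,"az":0},{"jaw":235,"x":0,"y":0,"z":0,"ax":0,"ay":0,"az":0}]'
python3 - <<'E'
from h import *
s=capture('scene');st=sense();print(st['tcp_pos'],st['gripper_width'],st['wrist_force'],st['ee_rot'][:,2])
crop(s,163,176,263,251,8,'pics/s5.png')
E
```

```text
time_s: 4.6
tcp_pos: [0.4324, -0.282, 0.0278]
ee_rot: [[0.981, -0.196, 0.004], [-0.196, -0.981, -0.004], [0.005, 0.003, -1.0]]
wrist_force: [0.0, -0.2, -1.1]
gripper_width: 0.278
[ 0.43239147 -0.28198717  0.02778659] 0.2785077126504312 [ 0.05248512  0.49986935 -0.34752367] [ 0.00433683 -0.00414156 -0.99998202]
```

View pics/s5.png

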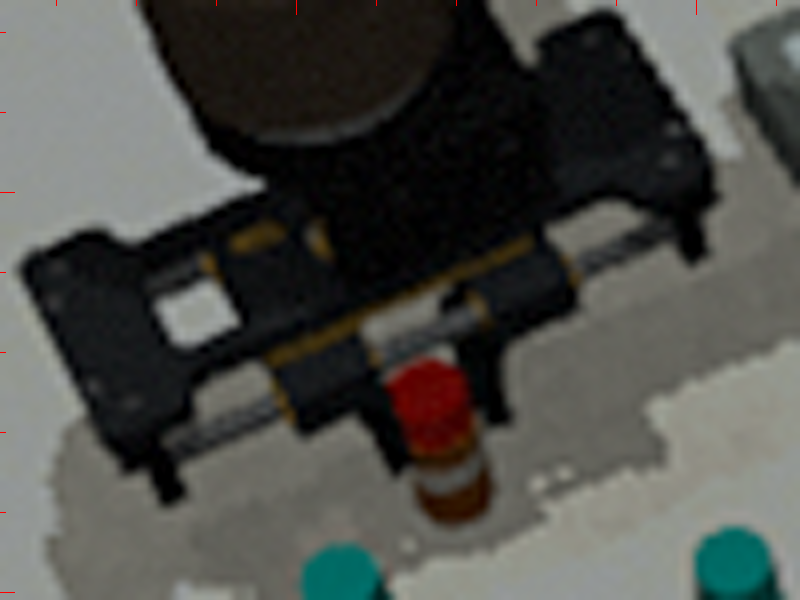

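```bash
python3 -m inch '[{"jaw":235,"x":0,"y":0,"z":0.2,"ax":0,"ay":0,"az":0},{"jaw":235,"x":0,"y":0,"z":0.7,"ax":0,"ay":0,"az":0},{"jaw":235,"x":0,"y":0,"z":0.9,"ax":0,"ay":0,"az":0},{"jaw":235,"x":0,"y":0,"z":0.7,"ax":0,"ay":0,"az":0},{"jaw":235,"x":0,"y":0,"z":0,"ax":0,"ay":0,"az":0}]'
python3 - <<'E'
from h import *
s=capture('scene');st=sense();print(st['tcp_pos'],st['gripper_width'],st['wrist_force'],st['ee_rot'])
crop(s,155,160,255,235,8,'pics/s6.png')
E
```

```text
time_s: 5.28
tcp_pos: [0.4316, -0.282, 0.1856]
ee_rot: [[0.981, -0.196, 0.006], [-0.196, -0.981, -0.005], [0.007, 0.004, -1.0]]
wrist_force: [-1.2, -0.0, -1.3]
gripper_width: 0.279
[ 0.43035781 -0.28137887  0.18360614] 0.27420190986024906 [-0.41384556  0.2308908  -1.37574789] [[ 0.98051678 -0.19642388  0.00212377]
 [-0.19641566 -0.98051426 -0.00356093]
 [ 0.00278184  0.00307441 -0.9999914 ]]
```

View pics/s6.png

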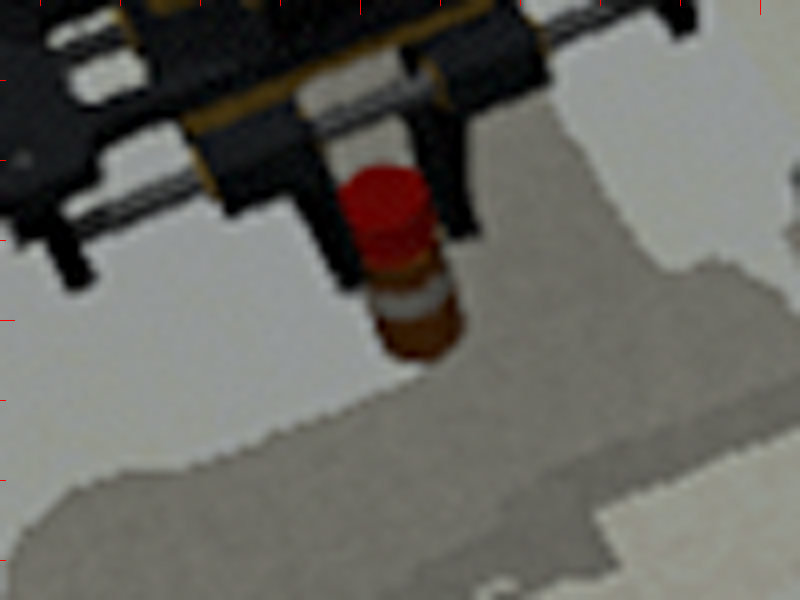

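```bash
python3 - <<'E'
from h import *
p=np.array([.4312,-.2818,.1850])
f=lambda X,o:((proj('scene',X)-o+.5)*8).round(0)
for z in(.037,-.028): print(f(p+[0,0,z],[155,160]))
b=lambda uv,o:np.array(o)+(np.array(uv)+.5)/8-.5
print('cap top',back('scene',b((383,190),[155,160]),.222), 'bottom',back('scene',b((423,337),[155,160]),.157))
# before grasp: cap & bottom of vial on table
print('s3 cap',back('scene',b((424,388),[163,176]),.065),'bottom',back('scene',b((455,502),[163,176]),0))
E
```

```text
[392. 201.]
[439. 342.]
cap top [ 0.42661279 -0.28140451  0.222     ] bottom [ 0.42675761 -0.28403407  0.157     ]
s3 cap [ 0.42855846 -0.28322902  0.065     ] bottom [ 0.42818905 -0.28540482  0.        ]
```

```bash
python3 -m inch '[{"jaw":235,"x":0.1,"y":0.4,"z":0,"ax":0,"ay":0,"az":0},{"jaw":235,"x":0.15,"y":0.8,"z":0,"ax":0,"ay":0,"az":0},{"jaw":235,"x":0.05,"y":0.9,"z":0,"ax":0,"ay":0,"az":0},{"jaw":235,"x":0.05,"y":0.9,"z":0,"ax":0,"ay":0,"az":0},{"jaw":235,"x":0.05,"y":0.9,"z":0,"ax":0,"ay":0,"az":0},{"jaw":235,"x":0.05,"y":0.9,"z":0,"ax":0,"ay":0,"az":0},{"jaw":235,"x":0.05,"y":0.7,"z":0,"ax":0,"ay":0,"az":0},{"jaw":235,"x":0,"y":0.3,"z":0,"ax":0,"ay":0,"az":0},{"jaw":235,"x":0,"y":0,"z":0,"ax":0,"ay":0,"az":0}]'
```

```text
time_s: 6.45
tcp_pos: [0.4514, 0.0764, 0.1736]
ee_rot: [[0.98, -0.2, -0.019], [-0.2, -0.98, -0.006], [-0.018, 0.01, -1.0]]
wrist_force: [0.2, -0.2, -0.3]
gripper_width: 0.275
```

```bash
python3 -m inch '[{"jaw":235,"x":0.06,"y":0.22,"z":-0.1,"ax":0.03,"ay":-0.1,"az":0},{"jaw":235,"x":0,"y":0,"z":-0.1,"ax":0,"ay":0,"az":0},{"jaw":235,"x":0,"y":0,"z":0,"ax":0,"ay":0,"az":0}]'
python3 - <<'E'
from h import *
s=capture('scene');t=capture('top');st=sense();print(st['tcp_pos'],st['gripper_width'],st['wrist_force'],st['ee_rot'])
crop(s,290,100,390,175,8,'pics/s7.png');crop(t,230,180,330,255,8,'pics/t7.png')
E
```

```text
time_s: 6.82
tcp_pos: [0.4538, 0.0885, 0.1591]
ee_rot: [[0.979, -0.202, -0.005], [-0.202, -0.979, -0.002], [-0.004, 0.003, -1.0]]
wrist_force: [-0.7, 0.2, -1.1]
gripper_width: 0.276
[0.4543312  0.08868706 0.15984467] 0.27804014869832094 [0.11871457 0.60136361 0.17421959] [[ 0.9793741  -0.2020322  -0.00306   ]
 [-0.20203735 -0.9793767  -0.00147668]
 [-0.00269856  0.00206445 -0.99999423]]
```

View pics/s7.png

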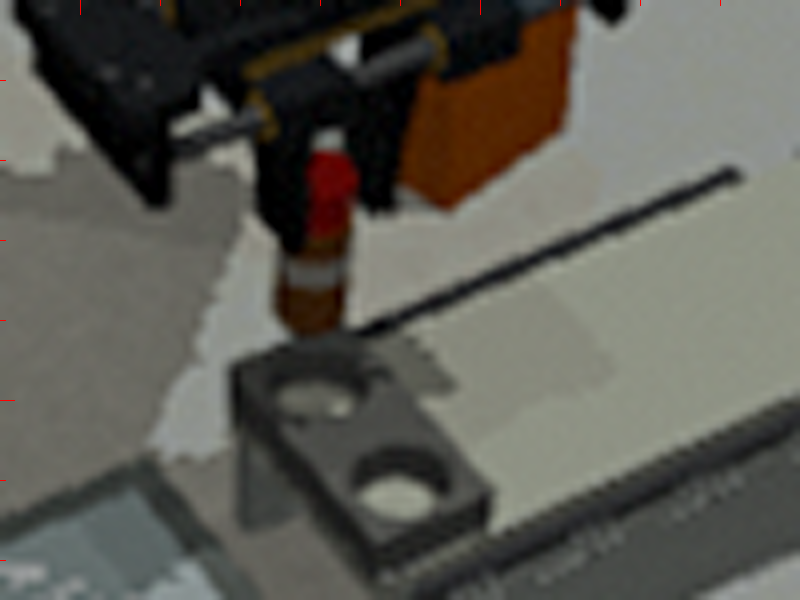

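View pics/t7.png

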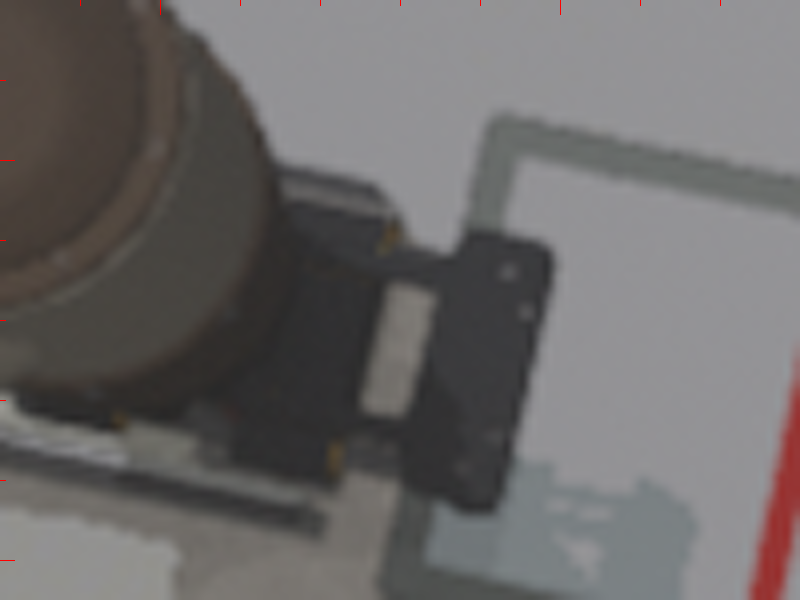

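```bash
python3 - <<'E'
from h import *
s=cv2.imread('pics/s7.png')
cv2.imwrite('pics/s7z.png',cv2.resize(s[120:540,220:520],None,fx=2.4,fy=1.4*1,interpolation=cv2.INTER_CUBIC)) if 0 else None
p=np.array([.4541,.0886,.1595])
f=lambda X,o=[290,100]:((proj('scene',X)-o+.5)*8).round(0)
for z in(.037,.020,-.028): print(f(p+[0,0,z]))
b=lambda uv,o=[290,100]:np.array(o)+(np.array(uv)+.5)/8-.5
print('cap',back('scene',b((333,168)),.1965),'bottom',back('scene',b((311,318)),.1315))
print('pB',back('scene',b((322,384)),.1),'pA',back('scene',b((403,487)),.1))
E
```

```text
[330. 174.]
[328. 213.]
[324. 319.]
cap [0.45288461 0.09143814 0.1965    ] bottom [0.45108006 0.08551708 0.1315    ]
pB [0.45442433 0.08871092 0.1       ] pA [0.5080669 0.0752346 0.1      ]
```

```bash
python3 -m inch '[{"jaw":235,"x":0.04,"y":0.05,"z":-0.25,"ax":0,"ay":0,"az":0},{"jaw":235,"x":0,"y":0,"z":-0.15,"ax":0,"ay":0,"az":0},{"jaw":235,"x":0,"y":0,"z":0,"ax":0,"ay":0,"az":0}]'
python3 - <<'E'
from h import *
s=capture('scene');st=sense();print(st['tcp_pos'],st['gripper_width'],st['wrist_force'],st['ee_rot'])
crop(s,300,110,370,170,12,'pics/s8.png')
E
```

```text
time_s: 7.3
tcp_pos: [0.4575, 0.091, 0.1361]
ee_rot: [[0.979, -0.204, -0.001], [-0.204, -0.979, -0.001], [-0.001, 0.001, -1.0]]
wrist_force: [-0.5, -0.6, -0.1]
gripper_width: 0.275
[0.45780981 0.0911363  0.13648809] 0.27776703744787734 [ 0.54526322  0.48273484 -0.52470027] [[ 9.79087669e-01 -2.03438575e-01 -2.88210540e-04]
 [-2.03438685e-01 -9.79087596e-01 -4.24515137e-04]
 [-1.95820610e-04  4.74270709e-04 -9.99999868e-01]]
```

View pics/s8.png

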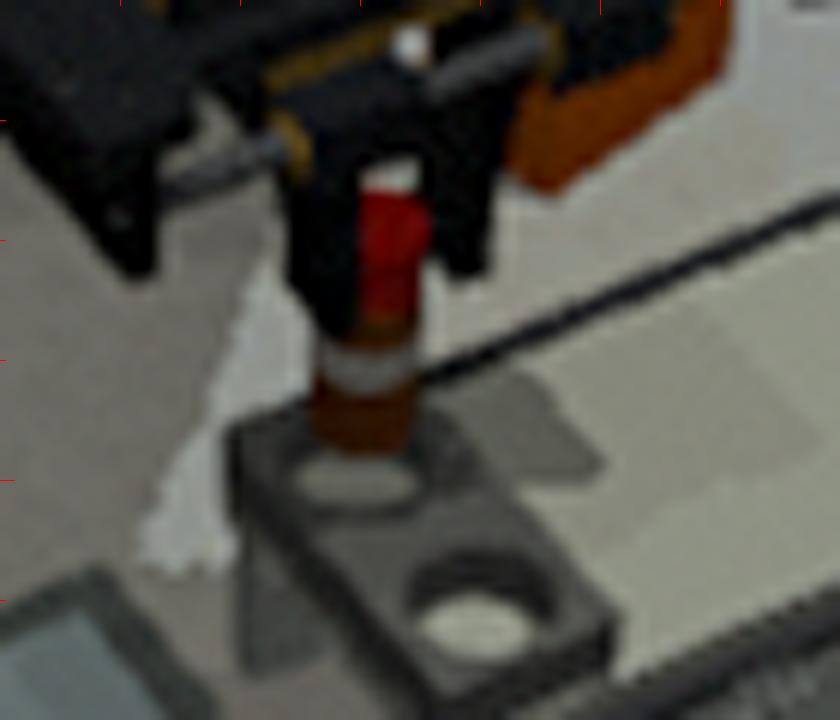

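The vial hangs right over the rear pocket: bottom centre at about (330,146), and the mouth at about (330,148). Lowering in.

```bash
python3 -m inch '[{"jaw":235,"x":-0.01,"y":0,"z":-0.2,"ax":0,"ay":0,"az":0},{"jaw":235,"x":0,"y":0,"z":-0.12,"ax":0,"ay":0,"az":0},{"jaw":235,"x":0,"y":0,"z":0,"ax":0,"ay":0,"az":0}]'
python3 - <<'E'
from h import *
s=capture('scene');st=sense();print(st['tcp_pos'],st['gripper_width'],st['wrist_force'],st['ee_rot'][:,2])
crop(s,300,110,370,170,12,'pics/s9.png')
E
```

```text
time_s: 7.72
tcp_pos: [0.4574, 0.0911, 0.1166]
ee_rot: [[0.979, -0.204, 0.001], [-0.204, -0.979, 0.0], [0.001, -0.0, -1.0]]
wrist_force: [0.2, -0.5, -0.1]
gripper_width: 0.279
[0.45765406 0.09124086 0.11694359] 0.2747741492464617 [-0.17686415  0.58508753 -0.30674487] [ 1.41792484e-03  3.77759930e-04 -9.99998923e-01]
```

View pics/s9.png

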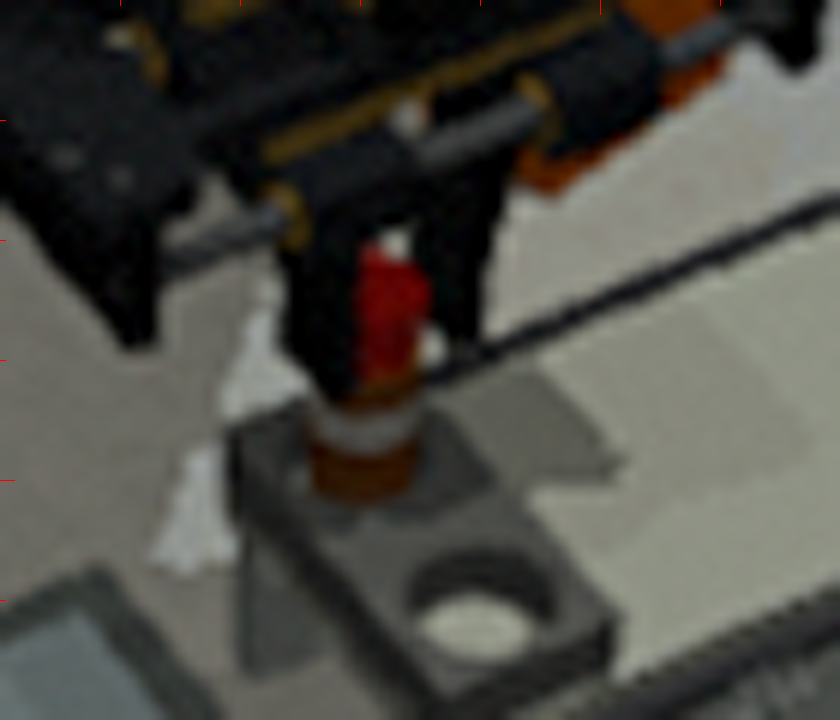

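```bash
python3 -m inch '[{"jaw":235,"x":0,"y":0,"z":-0.08,"ax":0,"ay":0,"az":0},{"jaw":235,"x":0,"y":0,"z":-0.05,"ax":0,"ay":0,"az":0},{"jaw":235,"x":0,"y":0,"z":0,"ax":0,"ay":0,"az":0}]'
```

```text
time_s: 8.15
tcp_pos: [0.4579, 0.0914, 0.1089]
ee_rot: [[0.979, -0.203, 0.002], [-0.203, -0.979, 0.001], [0.002, -0.001, -1.0]]
wrist_force: [0.0, 0.4, -1.1]
gripper_width: 0.273
```

```bash
python3 -m inch '[{"jaw":130,"x":0,"y":0,"z":0,"ax":0,"ay":0,"az":0},{"jaw":108,"x":0,"y":0,"z":0,"ax":0,"ay":0,"az":0},{"jaw":108,"x":0,"y":0,"z":0,"ax":0,"ay":0,"az":0},{"jaw":108,"x":0,"y":0,"z":0,"ax":0,"ay":0,"az":0}]'
python3 - <<'E'
from h import *
s=capture('scene');st=sense();print(st['tcp_pos'],st['gripper_width'],st['wrist_force'],st['ee_rot'][:,2])
crop(s,300,110,370,170,12,'pics/s10.png')
E
```

```text
time_s: 8.65
tcp_pos: [0.4585, 0.0916, 0.1095]
ee_rot: [[0.979, -0.203, 0.004], [-0.203, -0.979, 0.001], [0.003, -0.002, -1.0]]
wrist_force: [-0.2, -0.0, 0.3]
gripper_width: 0.563
[0.45848267 0.09162936 0.10952501] 0.565023023444726 [-0.76941447 -0.77985845  0.3796643 ] [ 0.00350697  0.00116442 -0.99999317]
```

View pics/s10.png

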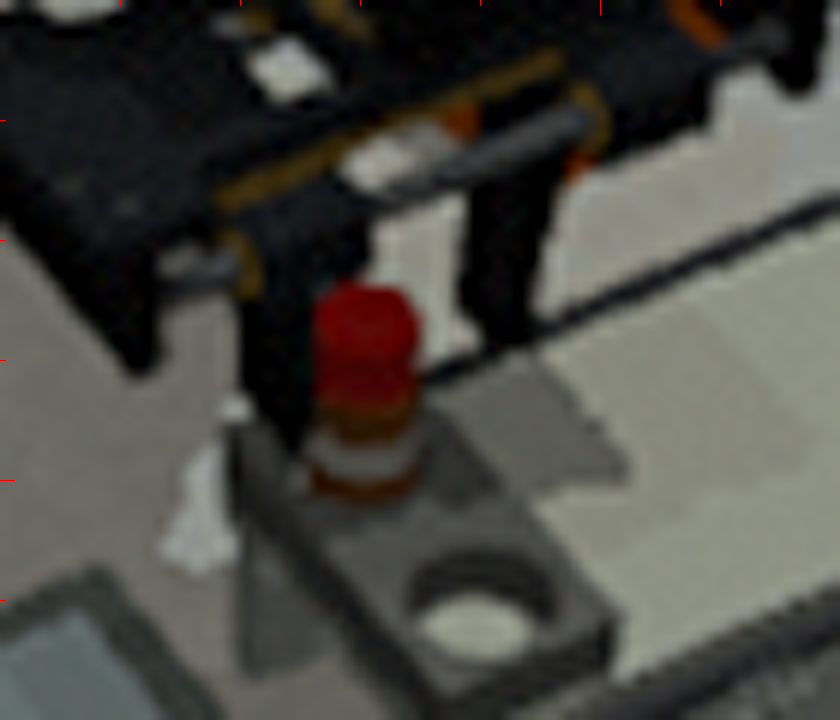

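The red-capped vial stands in the rear pocket, cap at about (330,137), fingers clear. Now for the second one.

```bash
python3 -m inch '[{"jaw":108,"x":0,"y":0,"z":0.7,"ax":0,"ay":0,"az":0},{"jaw":108,"x":0,"y":0,"z":0.8,"ax":0,"ay":0,"az":0},{"jaw":108,"x":0.1,"y":-0.5,"z":0.1,"ax":0,"ay":0,"az":0},{"jaw":108,"x":0.2,"y":-0.9,"z":0,"ax":0,"ay":0,"az":0},{"jaw":108,"x":0.2,"y":-0.95,"z":0,"ax":0,"ay":0,"az":0},{"jaw":108,"x":0.2,"y":-0.95,"z":0,"ax":0,"ay":0,"az":0},{"jaw":108,"x":0.2,"y":-0.95,"z":0,"ax":0,"ay":0,"az":0},{"jaw":108,"x":0.2,"y":-0.95,"z":0,"ax":0,"ay":0,"az":0},{"jaw":108,"x":0.2,"y":-0.9,"z":0,"ax":0,"ay":0,"az":0},{"jaw":108,"x":0.1,"y":-0.4,"z":0,"ax":0,"ay":0,"az":0},{"jaw":108,"x":0,"y":0,"z":0,"ax":0,"ay":0,"az":0}]'
python3 - <<'E'
from h import *
s=capture('scene');t=capture('top')
cv2.imwrite('pics/s11.png',s[:,:,::-1]);crop(t,230,180,330,255,8,'pics/t11.png')
E
```

```text
time_s: 10.07
tcp_pos: [0.5439, -0.3113, 0.2085]
ee_rot: [[0.98, -0.199, 0.007], [-0.199, -0.98, 0.001], [0.006, -0.002, -1.0]]
wrist_force: [-0.5, 0.3, -0.7]
gripper_width: 0.576
```

View pics/s11.png

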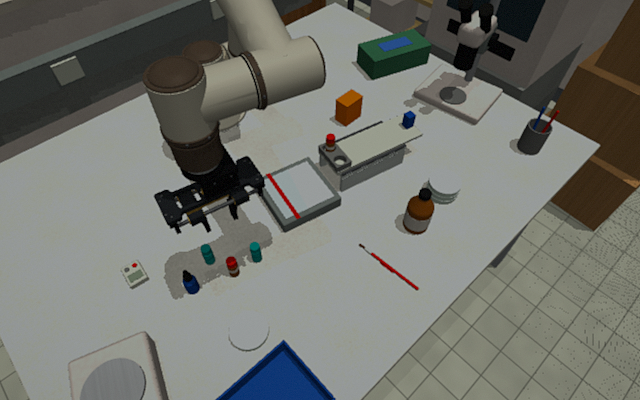

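View pics/t11.png

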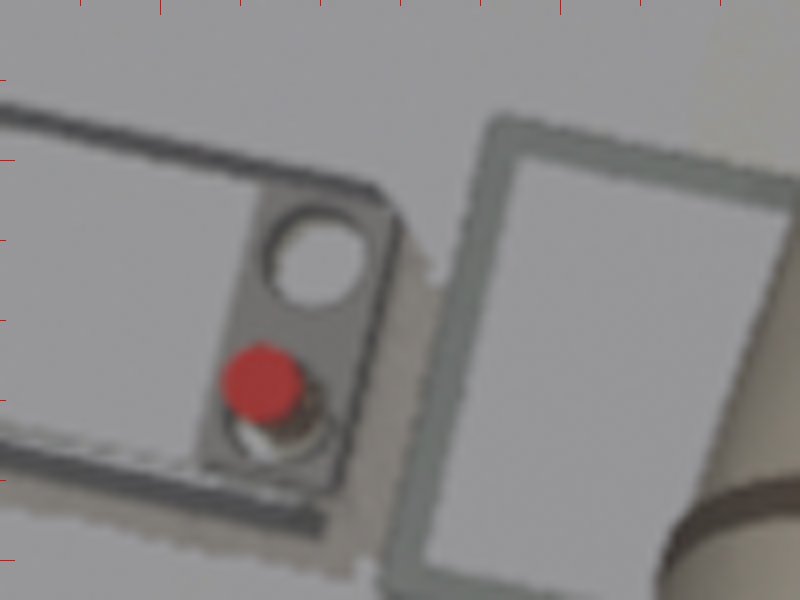

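```bash
python3 - <<'E'
from h import *
print('top cam',-cam('top')[3].T@cam('top')[4])
b=lambda uv,o=[230,180]:np.array(o)+(np.array(uv)+.5)/8-.5
c=back('top',b((262,384)),.145);print('cap',c)
pB=back('top',b((280,411)),.1);pA=back('top',b((318,257)),.1);print('pB',pB,'pA',pA, proj('top',[*pB[:2],.145]),b((262,384)))
st=sense();print(st['tcp_pos'])
E
```

```text
top cam [ 0.32830394 -0.05563185  1.10800472]
cap [0.45237772 0.09064018 0.145     ]
pB [0.44912227 0.09106172 0.1       ] pA [0.50171553 0.08020218 0.1       ] [262.09796085 228.81975529] [262.3125 227.5625]
[ 0.54366656 -0.30949224  0.20892047]
```

```bash
python3 -m inch '[{"jaw":108,"x":-0.03,"y":-0.08,"z":-0.3,"ax":0,"ay":0.04,"az":0},{"jaw":108,"x":0,"y":0,"z":-0.8,"ax":0,"ay":0,"az":0},{"jaw":108,"x":0,"y":0,"z":-0.7,"ax":0,"ay":0,"az":0},{"jaw":108,"x":0,"y":0,"z":-0.15,"ax":0,"ay":0,"az":0},{"jaw":108,"x":0,"y":0,"z":0,"ax":0,"ay":0,"az":0}]'
python3 - <<'E'
from h import *
s=capture('scene');st=sense();print(st['tcp_pos'],st['gripper_width'],st['wrist_force'],st['ee_rot'][:,2])
crop(s,183,210,283,285,8,'pics/s12.png')
E
```

```text
time_s: 10.8
tcp_pos: [0.5409, -0.3098, 0.0885]
ee_rot: [[0.982, -0.19, 0.0], [-0.19, -0.982, 0.001], [0.0, -0.001, -1.0]]
wrist_force: [0.2, -0.5, -0.2]
gripper_width: 0.57
[ 0.54117366 -0.30979885  0.0889976 ] 0.5771466674950254 [-1.05319167  0.70315585  0.76739373] [ 0.00120298  0.00141968 -0.99999827]
```

View pics/s12.png

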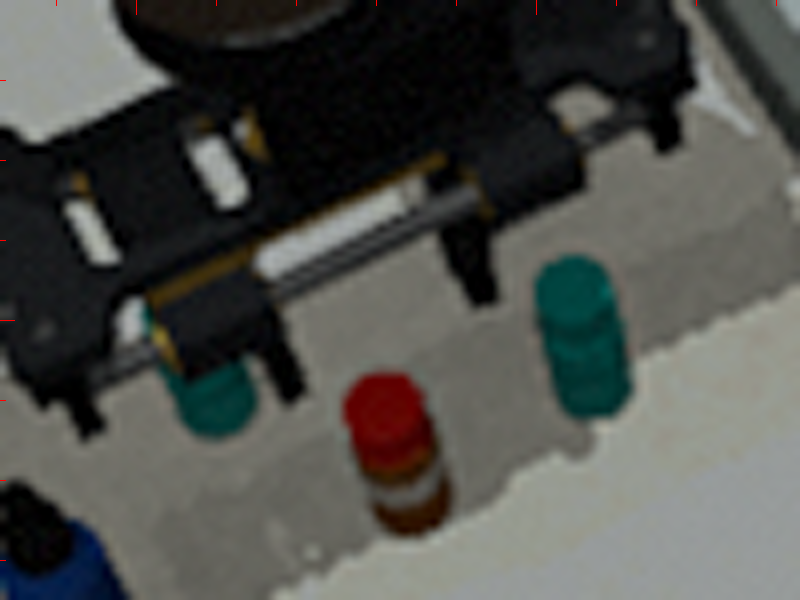

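```bash
python3 -m inch '[{"jaw":108,"x":0.02,"y":-0.075,"z":-0.2,"ax":0,"ay":0,"az":-0.06},{"jaw":108,"x":0,"y":0,"z":-0.5,"ax":0,"ay":0,"az":0},{"jaw":108,"x":0,"y":0,"z":-0.2,"ax":0,"ay":0,"az":0},{"jaw":108,"x":0,"y":0,"z":0,"ax":0,"ay":0,"az":0}]'
python3 - <<'E'
from h import *
s=capture('scene');st=sense();print(st['tcp_pos'],st['gripper_width'],st['wrist_force'],st['ee_rot'][:,2])
crop(s,183,210,283,285,8,'pics/s13.png')
E
```

```text
time_s: 11.35
tcp_pos: [0.5462, -0.3162, 0.0381]
ee_rot: [[0.979, -0.201, 0.011], [-0.201, -0.98, -0.002], [0.012, 0.0, -1.0]]
wrist_force: [-0.4, 0.4, 0.5]
gripper_width: 0.577
[ 0.54652196 -0.31629491  0.03867129] 0.5740282140949686 [ 0.19551772 -0.00523519  0.68497599] [ 0.01225957 -0.00281355 -0.99992089]
```

View pics/s13.png

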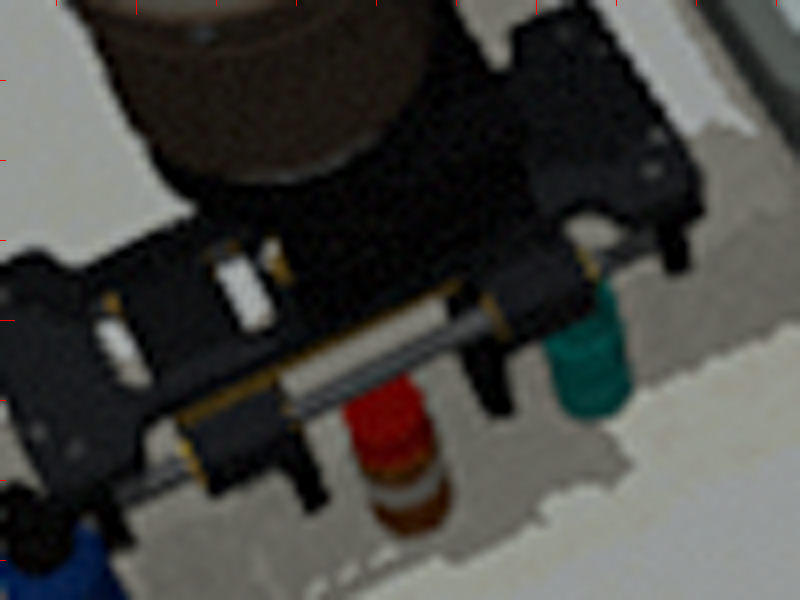

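```bash
python3 -m inch '[{"jaw":108,"x":-0.07,"y":0.03,"z":-0.06,"ax":0.02,"ay":0.07,"az":0},{"jaw":108,"x":0,"y":0,"z":0,"ax":0,"ay":0,"az":0},{"jaw":200,"x":0,"y":0,"z":0,"ax":0,"ay":0,"az":0},{"jaw":235,"x":0,"y":0,"z":0,"ax":0,"ay":0,"az":0},{"jaw":235,"x":0,"y":0,"z":0,"ax":0,"ay":0,"az":0},{"jaw":235,"x":0,"y":0,"z":0,"ax":0,"ay":0,"az":0},{"jaw":235,"x":0,"y":0,"z":0,"ax":0,"ay":0,"az":0}]'
python3 - <<'E'
from h import *
s=capture('scene');st=sense();print(st['tcp_pos'],st['gripper_width'],st['wrist_force'],st['ee_rot'][:,2])
crop(s,183,210,283,285,8,'pics/s14.png')
E
```

```text
time_s: 12.28
tcp_pos: [0.5438, -0.3151, 0.0378]
ee_rot: [[0.98, -0.201, 0.004], [-0.201, -0.98, -0.001], [0.004, 0.0, -1.0]]
wrist_force: [-0.5, 0.9, 0.4]
gripper_width: 0.253
[ 0.54388917 -0.31509049  0.03781858] 0.2548048794362782 [-0.23107584  0.38834113 -0.64634252] [ 0.00431015 -0.00103351 -0.99999018]
```

View pics/s14.png

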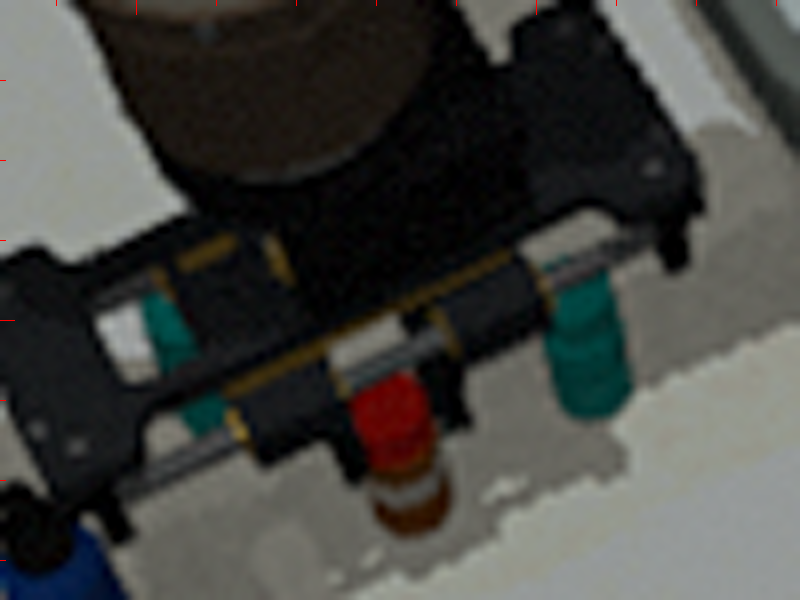

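```bash
python3 - <<'E'
from h import *
o=-cam('scene')[3].T@cam('scene')[4];print('scene cam',o)
for p in([.431,-.282,.19],[.4575,.091,.15],[.544,-.315,.05]):
    d=np.array(p)-o; print(np.degrees(np.arctan2(d[1],d[0])), 'elev',np.degrees(np.arctan2(d[2],np.hypot(*d[:2]))))
# model predicted image of finger tips front edge, s6 & s8
def f(p,R,w,o,k):
    for s_ in(1,-1):
        print(s_,[((proj('scene',p+R@np.array([x,s_*(w+t),0]))-o+.5)*k).round(0).tolist() for x in(-.0095,.0095) for t in (0,.009)])
R=np.array([[.98,-.2,0],[-.2,-.98,0],[0,0,-1.]])
f(np.array([.431,-.282,.185]),R,.0121,[155,160],8); print()
f(np.array([.4577,.0911,.1363]),R,.0121,[300,110],12)
E
```

```text
scene cam [ 1.0355344  -0.50255474  0.94247309]
159.95630818722418 elev -49.46311950086018
134.24103249291878 elev -43.7263923818106
159.11465020591953 elev -59.481190257453804
1 [[365.0, 278.0], [336.0, 291.0], [391.0, 323.0], [361.0, 336.0]]
-1 [[445.0, 244.0], [474.0, 231.0], [470.0, 288.0], [500.0, 275.0]]

1 [[318.0, 340.0], [284.0, 354.0], [363.0, 391.0], [329.0, 406.0]]
-1 [[408.0, 301.0], [441.0, 287.0], [454.0, 352.0], [487.0, 337.0]]
```

The grip closed to 22 mm, narrower than the first one at 24 mm. It looks like only the cap's rim is pinched. I'll open, go 10 mm lower as for the first vial, and re-grip.

```bash
python3 -m inch '[{"jaw":130,"x":0,"y":0,"z":0,"ax":0,"ay":0,"az":0},{"jaw":120,"x":0,"y":0,"z":0,"ax":0,"ay":0,"az":0},{"jaw":120,"x":0,"y":0,"z":0,"ax":0,"ay":0,"az":0}]'
python3 - <<'E'
from h import *
s=capture('scene');st=sense();print(st['tcp_pos'],st['gripper_width'],st['wrist_force'],st['ee_rot'][:,2])
crop(s,183,210,283,285,8,'pics/s15.png')
E
```

```text
time_s: 12.7
tcp_pos: [0.5438, -0.3151, 0.0377]
ee_rot: [[0.98, -0.201, 0.004], [-0.201, -0.98, -0.001], [0.004, 0.0, -1.0]]
wrist_force: [-0.0, -0.9, 0.4]
gripper_width: 0.492
[ 0.5438324  -0.31504122  0.03772981] 0.5035799548328237 [-0.94626447  0.27708247 -0.3256981 ] [ 4.07146743e-03 -9.46508176e-04 -9.99991264e-01]
```

View pics/s15.png

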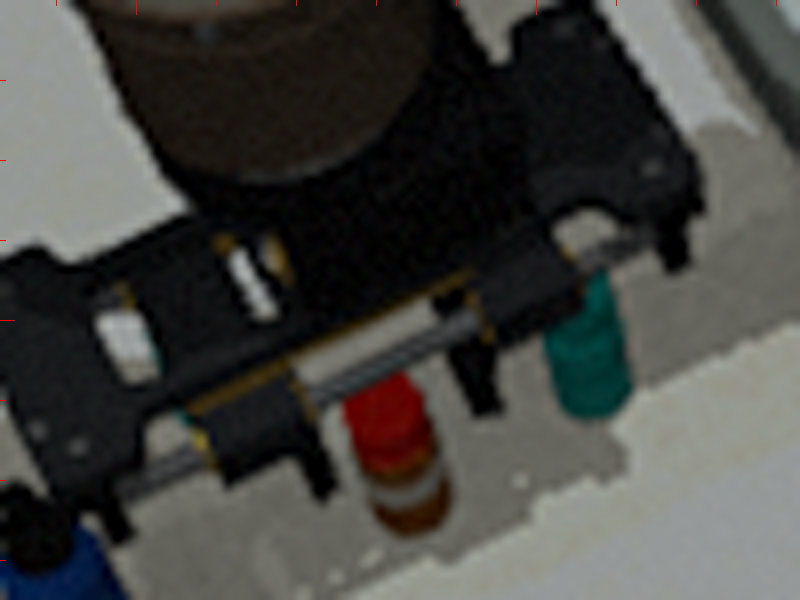

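```bash
python3 -m inch '[{"jaw":115,"x":-0.02,"y":-0.05,"z":-0.12,"ax":0,"ay":0.03,"az":0},{"jaw":115,"x":0,"y":0,"z":-0.06,"ax":0,"ay":0,"az":0},{"jaw":115,"x":0,"y":0,"z":0,"ax":0,"ay":0,"az":0}]'
python3 - <<'E'
from h import *
s=capture('scene');st=sense();print(st['tcp_pos'],st['gripper_width'],st['wrist_force'],st['ee_rot'][:,2])
crop(s,183,210,283,285,8,'pics/s16.png')
E
```

```text
time_s: 13.12
tcp_pos: [0.5423, -0.3182, 0.0258]
ee_rot: [[0.98, -0.201, -0.002], [-0.201, -0.98, -0.001], [-0.002, 0.001, -1.0]]
wrist_force: [0.5, -1.0, 1.0]
gripper_width: 0.547
[ 0.54234772 -0.31823208  0.02593778] 0.5488555115550932 [-0.04021184  0.57854618 -0.16480359] [-1.97274157e-03 -7.42278496e-04 -9.99997779e-01]
```

View pics/s16.png

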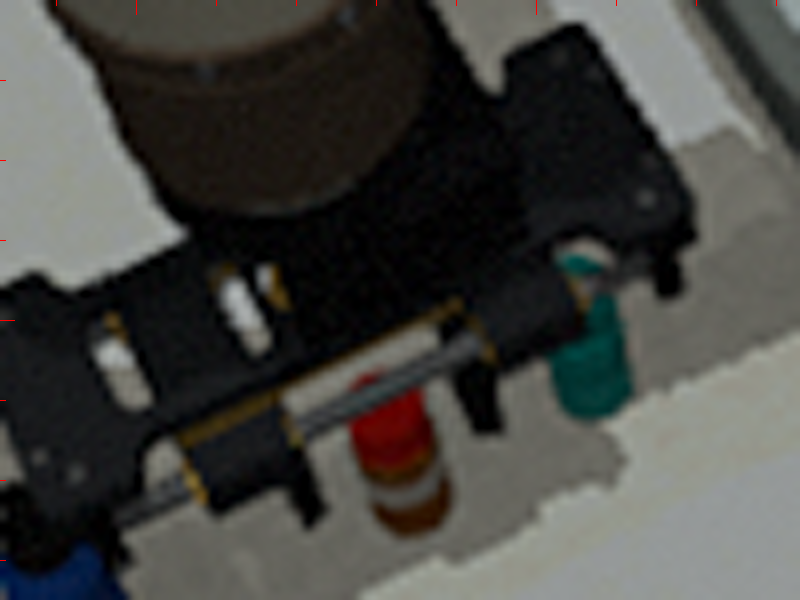

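```bash
python3 -m inch '[{"jaw":200,"x":0,"y":0,"z":0,"ax":0,"ay":0,"az":0},{"jaw":235,"x":0,"y":0,"z":0,"ax":0,"ay":0,"az":0},{"jaw":235,"x":0,"y":0,"z":0,"ax":0,"ay":0,"az":0},{"jaw":235,"x":0,"y":0,"z":0,"ax":0,"ay":0,"az":0},{"jaw":235,"x":0,"y":0,"z":0,"ax":0,"ay":0,"az":0}]'
python3 - <<'E'
from h import *
s=capture('scene');st=sense();print(st['tcp_pos'],st['gripper_width'],st['wrist_force'],st['ee_rot'][:,2])
crop(s,183,210,283,285,8,'pics/s17.png')
E
```

```text
time_s: 13.8
tcp_pos: [0.5426, -0.3182, 0.0262]
ee_rot: [[0.98, -0.201, -0.001], [-0.201, -0.98, -0.001], [-0.001, 0.001, -1.0]]
wrist_force: [0.6, -0.2, 0.7]
gripper_width: 0.276
[ 0.54255251 -0.3182215   0.02623116] 0.27816609940985465 [ 0.00496092  0.74231032 -0.27887302] [-1.42219585e-03 -9.13398222e-04 -9.99998572e-01]
```

View pics/s17.png

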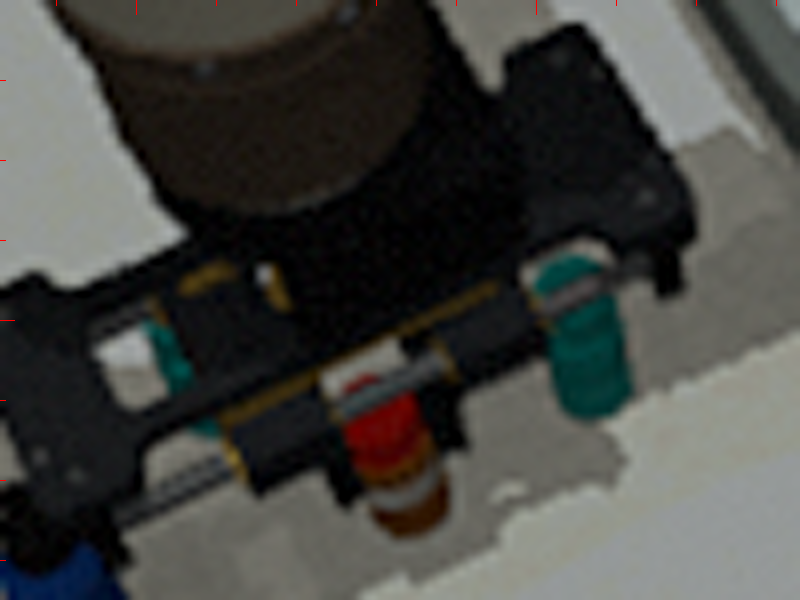

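```bash
python3 -m inch '[{"jaw":235,"x":0,"y":0,"z":0.2,"ax":0,"ay":0,"az":0},{"jaw":235,"x":0,"y":0,"z":0.7,"ax":0,"ay":0,"az":0},{"jaw":235,"x":0,"y":0,"z":0.9,"ax":0,"ay":0,"az":0},{"jaw":235,"x":0,"y":0,"z":0.9,"ax":0,"ay":0,"az":0},{"jaw":235,"x":0,"y":0.3,"z":0.2,"ax":0,"ay":0,"az":0},{"jaw":235,"x":0,"y":0.8,"z":0,"ax":0,"ay":0,"az":0},{"jaw":235,"x":-0.08,"y":0.95,"z":0,"ax":0,"ay":0,"az":0},{"jaw":235,"x":-0.08,"y":0.95,"z":0,"ax":0,"ay":0,"az":0},{"jaw":235,"x":-0.08,"y":0.95,"z":0,"ax":0,"ay":0,"az":0},{"jaw":235,"x":-0.08,"y":0.95,"z":0,"ax":0,"ay":0,"az":0},{"jaw":235,"x":-0.08,"y":0.8,"z":0,"ax":0,"ay":0,"az":0},{"jaw":235,"x":0,"y":0.3,"z":0,"ax":0,"ay":0,"az":0}]'
```

```text
time_s: 15.35
tcp_pos: [0.5106, 0.0539, 0.2075]
ee_rot: [[0.979, -0.204, -0.003], [-0.204, -0.979, 0.0], [-0.003, 0.001, -1.0]]
wrist_force: [0.4, -1.5, -0.4]
gripper_width: 0.272
```

```bash
python3 -m inch '[{"jaw":235,"x":0,"y":0.35,"z":-0.4,"ax":0,"ay":0,"az":0},{"jaw":235,"x":0,"y":0,"z":-0.4,"ax":0,"ay":0,"az":0},{"jaw":235,"x":0,"y":0,"z":-0.1,"ax":0,"ay":0,"az":0},{"jaw":235,"x":0,"y":0,"z":0,"ax":0,"ay":0,"az":0}]'
python3 - <<'E'
from h import *
s=capture('scene');t=capture('top');st=sense();print(st['tcp_pos'],st['gripper_width'],st['wrist_force'],st['ee_rot'][:,2])
crop(s,305,110,375,170,12,'pics/s18.png');crop(t,230,180,330,255,8,'pics/t18.png')
E
```

```text
time_s: 15.85
tcp_pos: [0.5081, 0.0785, 0.1525]
ee_rot: [[0.98, -0.199, -0.004], [-0.199, -0.98, 0.0], [-0.004, 0.0, -1.0]]
wrist_force: [-0.9, 0.5, -0.5]
gripper_width: 0.275
[0.50868932 0.07849484 0.15318464] 0.2804728385437289 [ 0.12630739  0.14713873 -0.37808646] [-0.00289912  0.00116592 -0.99999512]
```

View pics/s18.png

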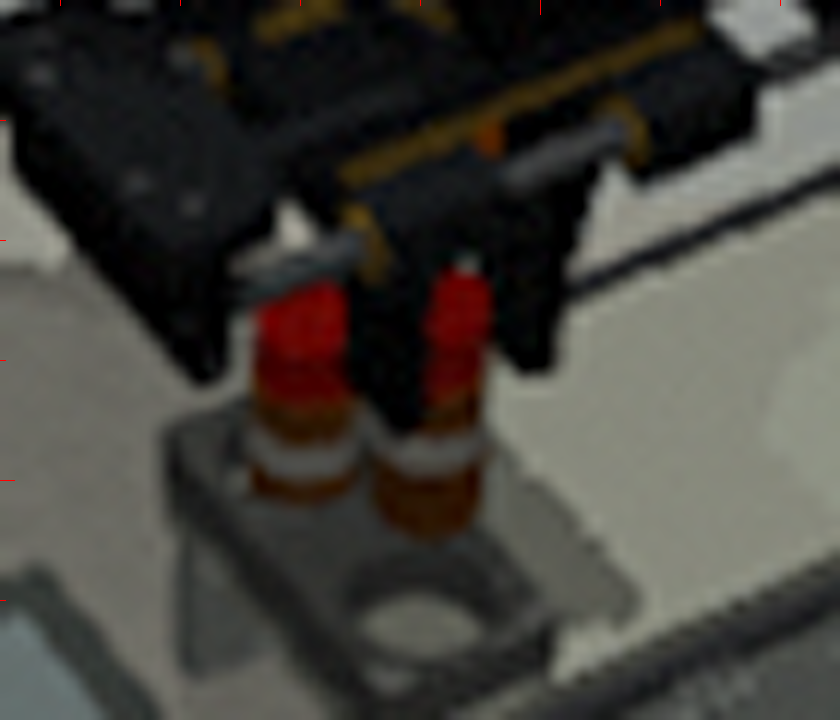

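View pics/t18.png

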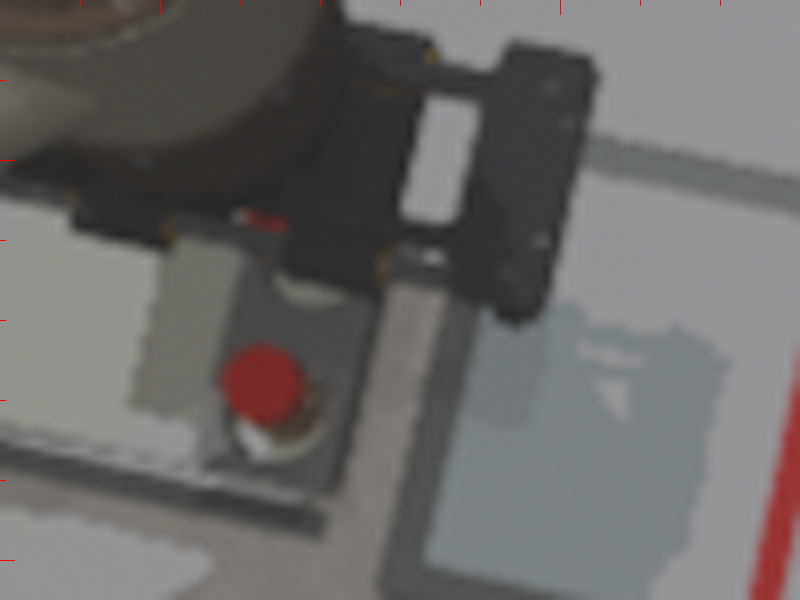

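```bash
python3 - <<'E'
from h import *
b=lambda uv,o=[305,110],k=12:np.array(o)+(np.array(uv)+.5)/k-.5
print('bottom',back('scene',b((428,517)),.1265))
print('pA',[back('scene',b(q),.1) for q in((422,605),(425,611))])
print('floorA',back('scene',b((422,628)),.08))
p=np.array([.5085,.0785,.1527]); print([(proj('scene',p+[0,0,z])-[305,110]+.5)*12 for z in (-.0262,.0388)])
print('first vial cap', back('scene',b((302,305)),.145),'band')
E
```

```text
bottom [0.50504505 0.07749322 0.1265    ]
pA [array([0.50639039, 0.07601901, 0.1       ]), array([0.50815971, 0.07522222, 0.1       ])]
floorA [0.49895434 0.08468327 0.08      ]
[array([442.67262738, 523.57793027]), array([457.91120842, 310.07431794])]
first vial cap [0.45111566 0.08976665 0.145     ] band
```

```bash
python3 -m inch '[{"jaw":235,"x":0.02,"y":0.01,"z":-0.25,"ax":0,"ay":0,"az":0},{"jaw":235,"x":0,"y":0,"z":-0.15,"ax":0,"ay":0,"az":0},{"jaw":235,"x":0,"y":0,"z":0,"ax":0,"ay":0,"az":0}]'
python3 - <<'E'
from h import *
s=capture('scene');st=sense();print(st['tcp_pos'],st['gripper_width'],st['wrist_force'],st['ee_rot'][:,2])
crop(s,305,110,375,170,12,'pics/s19.png')
E
```

```text
time_s: 16.32
tcp_pos: [0.5105, 0.0787, 0.1286]
ee_rot: [[0.98, -0.2, -0.001], [-0.2, -0.98, 0.002], [-0.002, -0.002, -1.0]]
wrist_force: [-0.3, -0.4, -0.7]
gripper_width: 0.276
[0.51073642 0.07887494 0.12895538] 0.27618202357166677 [-1.62082742 -0.46868696 -0.73207693] [-4.56544410e-04  2.31902988e-03 -9.99997207e-01]
```

View pics/s19.png

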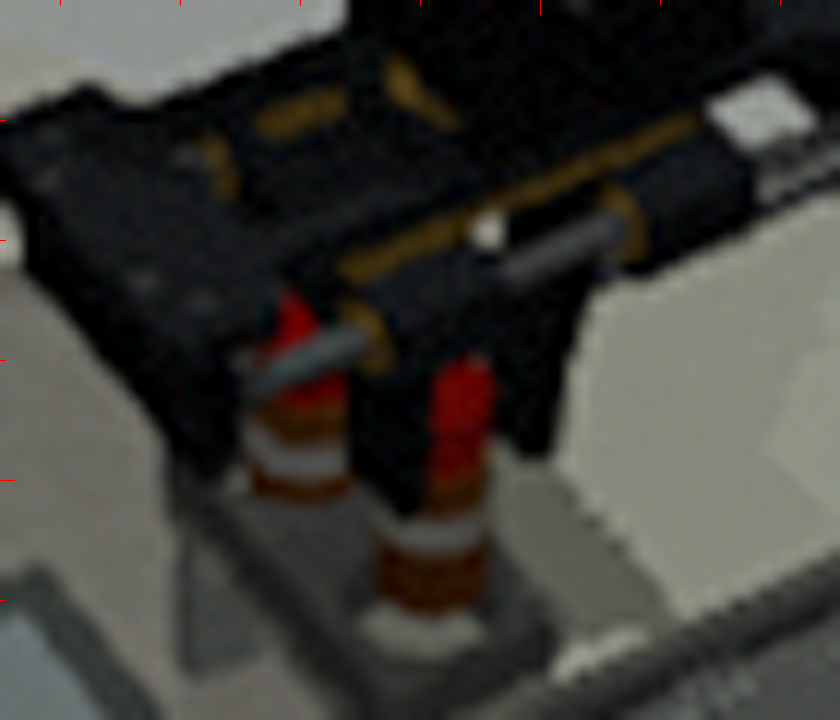

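```bash
python3 -m inch '[{"jaw":235,"x":0,"y":-0.035,"z":-0.05,"ax":0,"ay":0,"az":0},{"jaw":235,"x":0,"y":0,"z":-0.12,"ax":0,"ay":0,"az":0},{"jaw":235,"x":0,"y":0,"z":0,"ax":0,"ay":0,"az":0}]'
python3 - <<'E'
from h import *
s=capture('scene');st=sense();print(st['tcp_pos'],st['gripper_width'],st['wrist_force'],st['ee_rot'][:,2])
crop(s,305,110,375,170,12,'pics/s20.png')
E
```

```text
time_s: 16.75
tcp_pos: [0.5111, 0.0766, 0.1184]
ee_rot: [[0.98, -0.2, 0.0], [-0.2, -0.98, 0.003], [-0.0, -0.003, -1.0]]
wrist_force: [-0.6, -0.4, -0.9]
gripper_width: 0.278
[0.51138954 0.07672531 0.11881558] 0.2750781462561919 [ 0.01976777  0.08515015 -0.73276855] [ 0.00113973  0.00273683 -0.99999561]
```

View pics/s20.png

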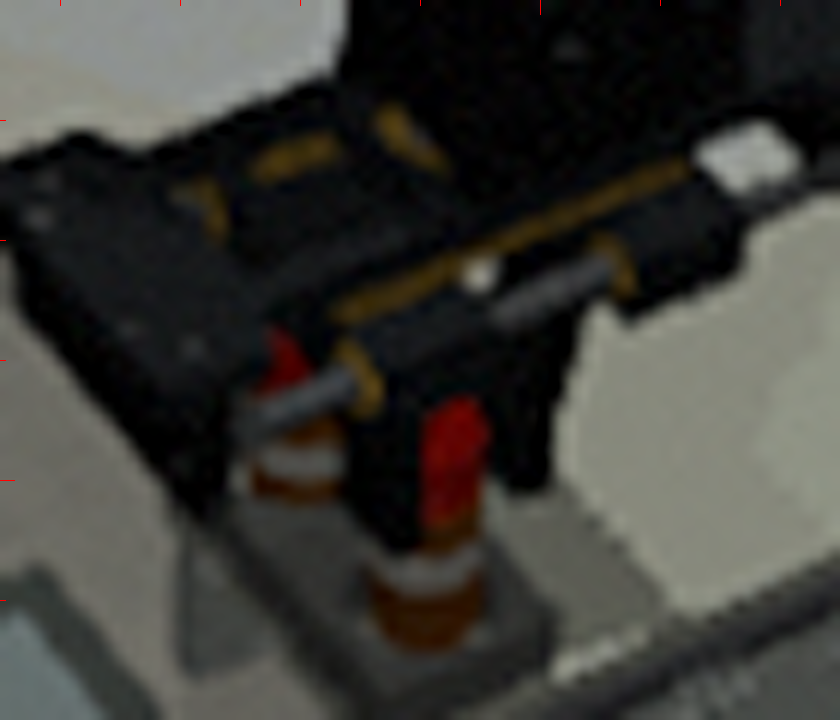

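```bash
python3 -m inch '[{"jaw":235,"x":-0.01,"y":0,"z":-0.1,"ax":0,"ay":0,"az":0},{"jaw":235,"x":0,"y":0,"z":-0.08,"ax":0,"ay":0,"az":0},{"jaw":235,"x":0,"y":0,"z":0,"ax":0,"ay":0,"az":0}]'
```

```text
time_s: 17.18
tcp_pos: [0.5108, 0.0768, 0.1074]
ee_rot: [[0.98, -0.2, 0.001], [-0.2, -0.98, 0.003], [0.001, -0.003, -1.0]]
wrist_force: [1.0, 0.1, -1.0]
gripper_width: 0.276
```

```bash
python3 -m inch '[{"jaw":130,"x":0,"y":0,"z":0,"ax":0,"ay":0,"az":0},{"jaw":108,"x":0,"y":0,"z":0,"ax":0,"ay":0,"az":0},{"jaw":108,"x":0,"y":0,"z":0,"ax":0,"ay":0,"az":0},{"jaw":108,"x":0,"y":0,"z":0.3,"ax":0,"ay":0,"az":0},{"jaw":108,"x":0,"y":0,"z":0.8,"ax":0,"ay":0,"az":0},{"jaw":108,"x":0,"y":0,"z":0.8,"ax":0,"ay":0,"az":0},{"jaw":108,"x":-0.2,"y":-0.8,"z":0.2,"ax":0,"ay":0,"az":0},{"jaw":108,"x":-0.3,"y":-0.9,"z":0,"ax":0,"ay":0,"az":0},{"jaw":108,"x":-0.3,"y":-0.9,"z":0,"ax":0,"ay":0,"az":0},{"jaw":108,"x":0,"y":-0.5,"z":0,"ax":0,"ay":0,"az":0},{"jaw":108,"x":0,"y":0,"z":0,"ax":0,"ay":0,"az":0}]'
python3 - <<'E'
from h import *
s=capture('scene');t=capture('top');st=sense();print(st['tcp_pos'],st['joints'])
crop(s,305,110,375,170,11,'pics/s21.png');crop(t,230,180,330,255,8,'pics/t21.png');cv2.imwrite('pics/top21.png',t[:,:,::-1]);cv2.imwrite('pics/scene21.png',s[:,:,::-1])
E
```

```text
time_s: 18.55
tcp_pos: [0.4616, -0.1138, 0.2398]
ee_rot: [[0.98, -0.197, 0.008], [-0.197, -0.98, 0.002], [0.007, -0.003, -1.0]]
wrist_force: [-0.5, -0.2, -0.4]
gripper_width: 0.573
[ 0.46186013 -0.11228215  0.23970739] [  5.92085498   5.32309548 -15.99952894  -0.08861571 -68.23085809
  72.87568297]
```

View pics/s21.png

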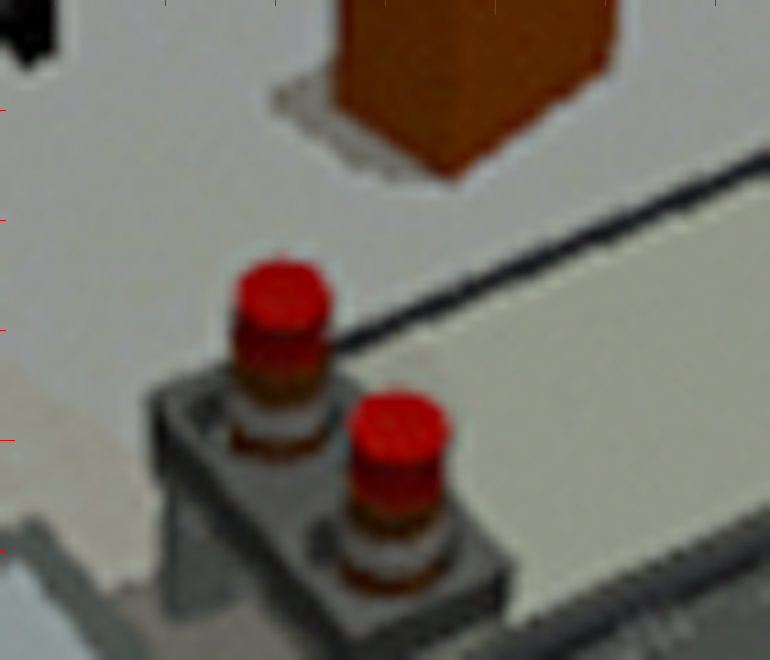

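View pics/t21.png

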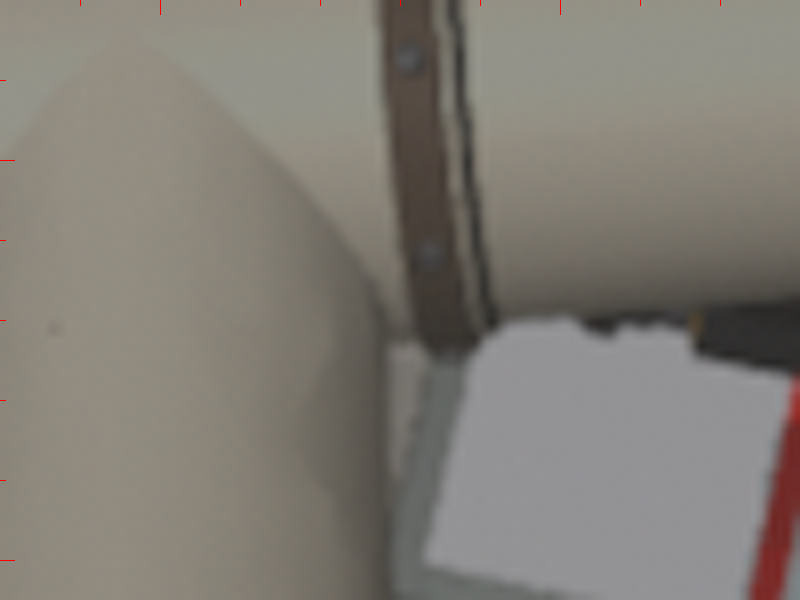

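View pics/top21.png

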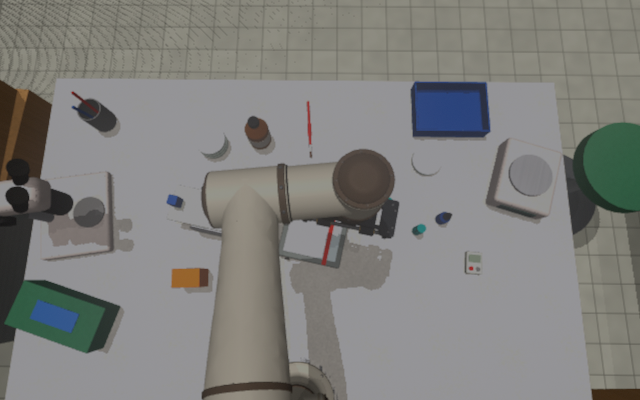

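Both vials stand in their pockets. In the scene crop the caps are at about (331,137) and (341,149), both at the same depth and upright. Next is the handle.

```bash
python3 -m inch '[{"jaw":108,"x":0.1,"y":0.5,"z":0,"ax":0,"ay":0,"az":0},{"jaw":108,"x":0.15,"y":0.95,"z":0,"ax":0,"ay":0,"az":0},{"jaw":108,"x":0.15,"y":0.95,"z":0,"ax":0,"ay":0,"az":0},{"jaw":108,"x":0.15,"y":0.95,"z":0,"ax":0,"ay":0,"az":0},{"jaw":108,"x":0.15,"y":0.95,"z":0,"ax":0,"ay":0,"az":0},{"jaw":108,"x":0.15,"y":0.95,"z":0,"ax":0,"ay":0,"az":0},{"jaw":108,"x":0.15,"y":0.95,"z":0,"ax":0,"ay":0,"az":0},{"jaw":108,"x":0.15,"y":0.95,"z":0,"ax":0,"ay":0,"az":0},{"jaw":108,"x":0.05,"y":0.4,"z":0,"ax":0,"ay":0,"az":0},{"jaw":108,"x":0,"y":0,"z":0,"ax":0,"ay":0,"az":0}]'
```

```text
time_s: 19.9
tcp_pos: [0.529, 0.37, 0.2376]
ee_rot: [[0.984, -0.178, 0.008], [-0.178, -0.984, 0.002], [0.007, -0.004, -1.0]]
wrist_force: [-0.3, 0.3, 0.0]
gripper_width: 0.578
```

```bash
python3 -m inch '[{"jaw":108,"x":0.03,"y":-0.5,"z":-0.3,"ax":-0.01,"ay":0.05,"az":-0.16},{"jaw":108,"x":0,"y":0,"z":-0.5,"ax":0,"ay":0,"az":0},{"jaw":108,"x":0,"y":0,"z":-0.3,"ax":0,"ay":0,"az":0},{"jaw":108,"x":0,"y":0,"z":0,"ax":0,"ay":0,"az":0}]'
python3 - <<'E'
from h import *
s=capture('scene');t=capture('top');st=sense();print(st['tcp_pos'],st['ee_rot'].round(4))
crop(s,370,80,440,140,11,'pics/s22.png');crop(t,140,165,240,240,8,'pics/t22.png')
E
```

```text
time_s: 20.4
tcp_pos: [0.5277, 0.3399, 0.1703]
ee_rot: [[0.979, -0.202, -0.002], [-0.202, -0.979, -0.0], [-0.002, 0.001, -1.0]]
wrist_force: [0.9, 0.5, 0.2]
gripper_width: 0.574
[0.52897276 0.34090208 0.17226484] [[ 0.9794 -0.2019  0.0015]
 [-0.2019 -0.9794  0.0024]
 [ 0.001  -0.0027 -1.    ]]
```

View pics/s22.png

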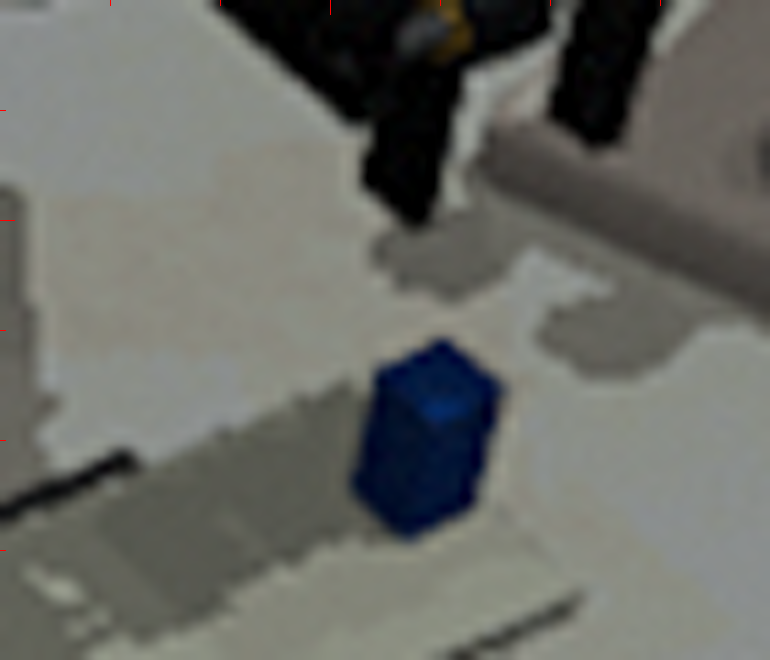

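View pics/t22.png

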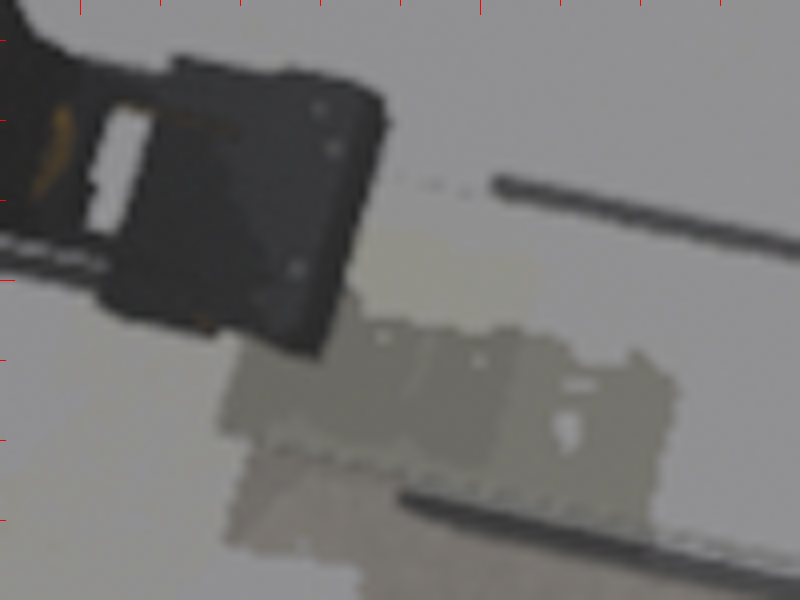

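```bash
python3 - <<'E'
from h import *
R=np.array([[.98,-.202,0],[-.202,-.98,0],[0,0,-1.]])
for p in([.5277,.3399,.1703],[.5290,.3409,.1723]):
  p=np.array(p)
  for dz in(0,-.019,-.025):
    for s_ in(1,-1): print(dz,s_,[((proj('scene',p+R@np.array([x,s_*(.025+t),dz]))-[370,80]+.5)*11).round(0).tolist() for x in(-.0095,.0095) for t in (0,.009)])
b=lambda uv,o=[370,80],k=11:np.array(o)+(np.array(uv)+.5)/k-.5
print('handle top',back('scene',b((439,380)),.125),[back('scene',b(q),.125).round(4)[:2].tolist() for q in((375,375),(442,340),(503,385),(435,420))])
print('handle model',[((proj('scene',np.array([.529,.339,.125])+R@np.array([x,y,0]))-[370,80]+.5)*11).round(0).tolist() for x,y in((-.013,-.013),(.013,-.013),(.013,.013),(-.013,.013))])
E
```

```text
0 1 [[376.0, 241.0], [348.0, 252.0], [423.0, 283.0], [394.0, 295.0]]
0 -1 [[528.0, 176.0], [556.0, 164.0], [576.0, 217.0], [603.0, 205.0]]
-0.019 1 [[388.0, 181.0], [360.0, 193.0], [436.0, 223.0], [407.0, 235.0]]
-0.019 -1 [[543.0, 116.0], [570.0, 104.0], [591.0, 157.0], [619.0, 145.0]]
-0.025 1 [[392.0, 162.0], [364.0, 174.0], [440.0, 204.0], [412.0, 216.0]]
-0.025 -1 [[547.0, 97.0], [575.0, 85.0], [596.0, 138.0], [624.0, 126.0]]
0 1 [[383.0, 235.0], [356.0, 247.0], [430.0, 277.0], [402.0, 289.0]]
0 -1 [[536.0, 170.0], [563.0, 159.0], [584.0, 211.0], [611.0, 199.0]]
-0.019 1 [[396.0, 175.0], [368.0, 187.0], [444.0, 217.0], [415.0, 229.0]]
-0.019 -1 [[551.0, 110.0], [578.0, 99.0], [599.0, 151.0], [627.0, 139.0]]
-0.025 1 [[400.0, 156.0], [372.0, 168.0], [448.0, 198.0], [420.0, 210.0]]
-0.025 -1 [[556.0, 91.0], [583.0, 79.0], [604.0, 132.0], [632.0, 120.0]]
handle top [0.53070714 0.33425857 0.125     ] [[0.518, 0.3234], [0.5211, 0.3471], [0.5434, 0.3451], [0.54, 0.3214]]
handle model [[454.0, 324.0], [516.0, 380.0], [438.0, 415.0], [376.0, 358.0]]
```

```bash
python3 -m inch '[{"jaw":108,"x":0.01,"y":-0.05,"z":-0.3,"ax":0,"ay":0,"az":0},{"jaw":108,"x":0,"y":0,"z":-0.45,"ax":0,"ay":0,"az":0},{"jaw":108,"x":0,"y":0,"z":-0.2,"ax":0,"ay":0,"az":0},{"jaw":108,"x":0,"y":0,"z":0,"ax":0,"ay":0,"az":0}]'
python3 - <<'E'
from h import *
s=capture('scene');st=sense();print(st['tcp_pos'],st['wrist_force'],st['ee_rot'].round(4))
crop(s,370,80,440,140,11,'pics/s23.png')
E
```

```text
time_s: 21.0
tcp_pos: [0.532, 0.3402, 0.1202]
ee_rot: [[0.98, -0.2, 0.01], [-0.2, -0.98, 0.01], [0.008, -0.011, -1.0]]
wrist_force: [-0.9, -0.0, -0.1]
gripper_width: 0.571
[0.53237179 0.34055932 0.12091798] [ 1.31680966 -0.11414739 -0.13099861] [[ 0.9797 -0.2002  0.0114]
 [-0.2003 -0.9797  0.0104]
 [ 0.0091 -0.0125 -0.9999]]
```

View pics/s23.png

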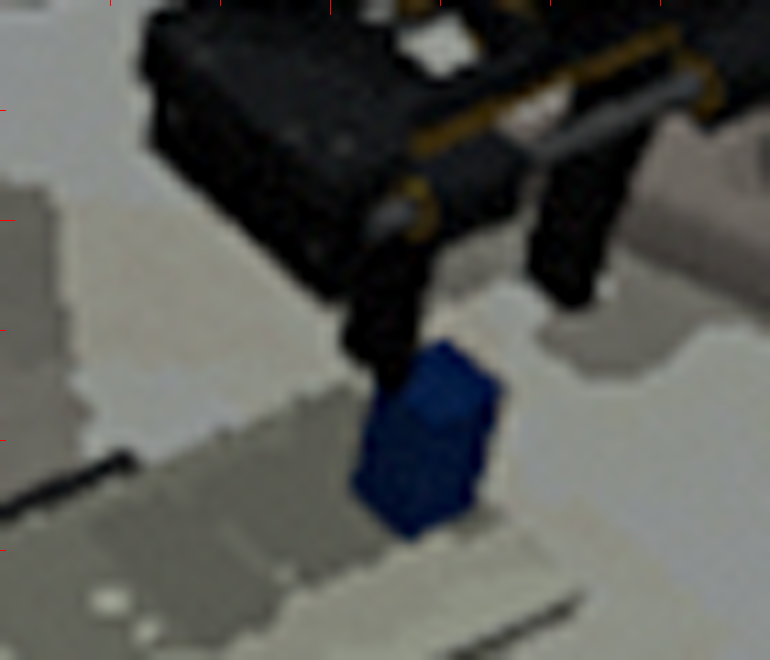

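```bash
python3 -m inch '[{"jaw":108,"x":-0.03,"y":-0.07,"z":-0.1,"ax":-0.06,"ay":0.065,"az":-0.02},{"jaw":108,"x":0,"y":0,"z":-0.3,"ax":0,"ay":0,"az":0},{"jaw":108,"x":0,"y":0,"z":-0.12,"ax":0,"ay":0,"az":0},{"jaw":108,"x":0,"y":0,"z":0,"ax":0,"ay":0,"az":0}]'
python3 - <<'E'
from h import *
s=capture('scene');st=sense();print(st['tcp_pos'],st['wrist_force'],st['ee_rot'].round(4))
crop(s,370,80,440,140,11,'pics/s24.png')
E
```

```text
time_s: 21.55
tcp_pos: [0.5322, 0.3373, 0.0922]
ee_rot: [[0.979, -0.204, 0.004], [-0.204, -0.979, 0.003], [0.003, -0.003, -1.0]]
wrist_force: [-1.2, -0.9, 0.3]
gripper_width: 0.578
[0.53230855 0.33748749 0.0925662 ] [-1.25872571 -0.09497119  0.02416191] [[ 0.9791 -0.2035  0.0042]
 [-0.2035 -0.9791  0.0032]
 [ 0.0035 -0.004  -1.    ]]
```

View pics/s24.png

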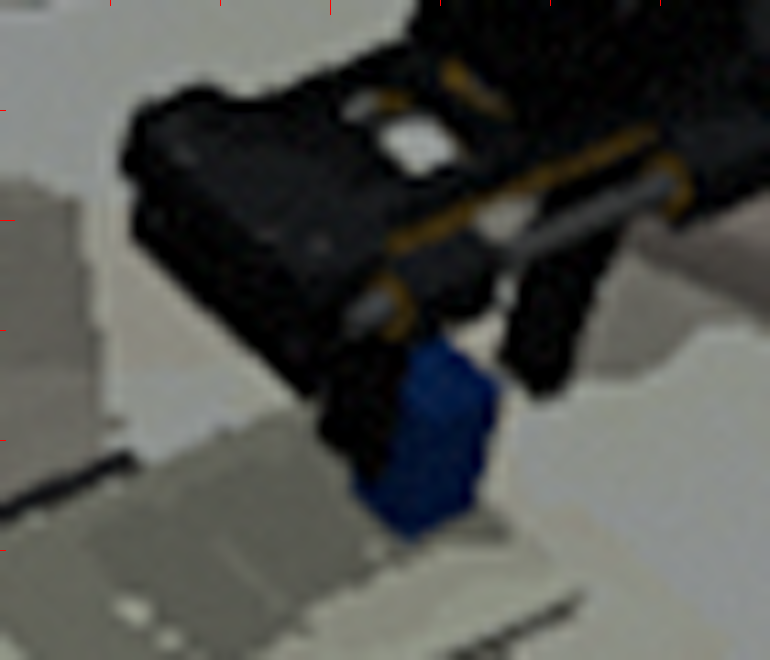

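The fingers straddle the blue post: tips at about (404,123) and (419,115), post top at about (411,115). I'll lower a bit more and close.

```bash
python3 -m inch '[{"jaw":108,"x":-0.02,"y":0,"z":-0.1,"ax":-0.02,"ay":0.02,"az":0},{"jaw":108,"x":0,"y":0,"z":0,"ax":0,"ay":0,"az":0},{"jaw":200,"x":0,"y":0,"z":0,"ax":0,"ay":0,"az":0},{"jaw":235,"x":0,"y":0,"z":0,"ax":0,"ay":0,"az":0},{"jaw":235,"x":0,"y":0,"z":0,"ax":0,"ay":0,"az":0},{"jaw":235,"x":0,"y":0,"z":0,"ax":0,"ay":0,"az":0},{"jaw":235,"x":0,"y":0,"z":0,"ax":0,"ay":0,"az":0}]'
python3 - <<'E'
from h import *
s=capture('scene');t=capture('top');st=sense();print(st['tcp_pos'],st['gripper_width'],st['wrist_force'],st['moment'],st['ee_rot'].round(4))
crop(s,260,80,440,215,4,'pics/s25.png');crop(t,150,170,350,280,4,'pics/t25.png')
cv2.imwrite('pics/scene25.png',s[:,:,::-1]);cv2.imwrite('pics/top25.png',t[:,:,::-1])
E
```

```text
time_s: 22.48
tcp_pos: [0.532, 0.3386, 0.0878]
ee_rot: [[0.979, -0.203, 0.003], [-0.203, -0.979, 0.002], [0.003, -0.003, -1.0]]
wrist_force: [-0.1, -0.4, -0.5]
gripper_width: 0.296
[0.53196113 0.3385832  0.08783244] 0.29360926037292373 [ 0.02670359  0.29939565 -0.49762262] [ 0.0948552  -0.02806925  0.02865105] [[ 0.9791 -0.2032  0.0032]
 [-0.2033 -0.9791  0.0021]
 [ 0.0027 -0.0027 -1.    ]]
```

View pics/s25.png

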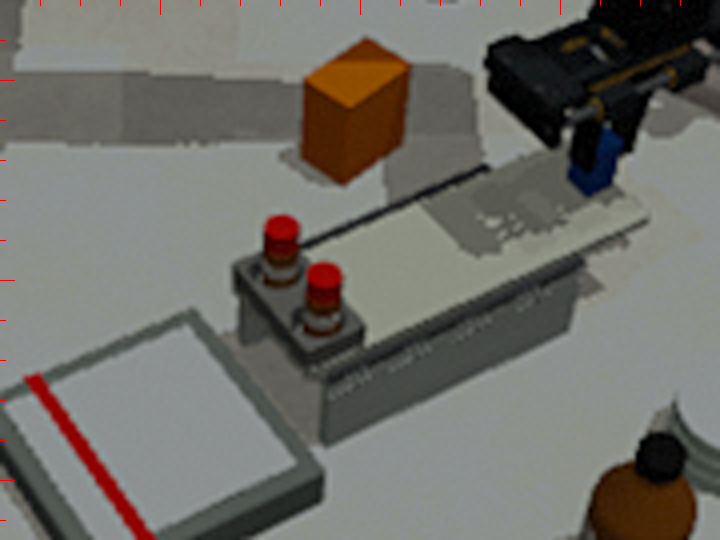

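View pics/t25.png

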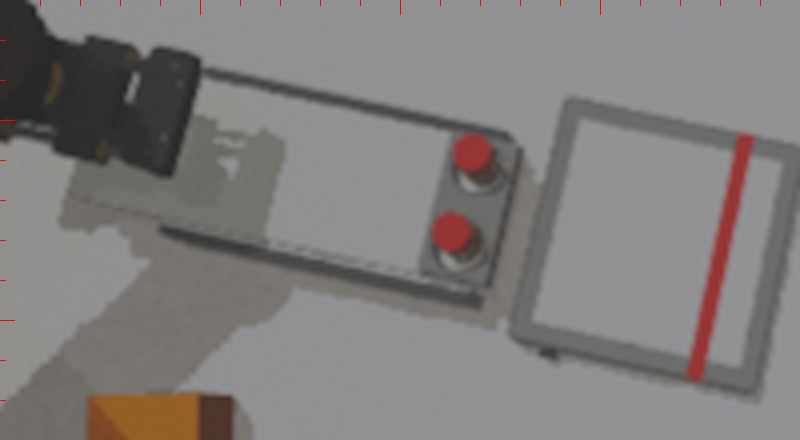

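```bash
cat > meas.py <<'E'
from h import *
def redline(n,im):
    b=im.astype(int); m=(b[...,0]-b[...,1]>45)&(b[...,0]-b[...,2]>45)
    k,l,st,c=cv2.connectedComponentsWithStats(m.astype(np.uint8))
    box=(305,350,190,275) if n=='top' else (245,310,165,230)
    best=max((i for i in range(1,k) if box[0]<c[i][0]<box[1] and box[2]<c[i][1]<box[3]),key=lambda i:st[i,4])
    v,u=np.nonzero(l==best)
    P=np.array([back(n,(a,q),.04)[:2] for a,q in zip(u,v)]); ctr=P.mean(0); d=np.linalg.svd(P-ctr)[2][0]
    pr=(P-ctr)@d; return ctr+d*(pr.max()+pr.min())/2,d,np.ptp(pr)
E
python3 - <<'E'
from meas import *
t=cv2.imread('pics/top25.png')[:,:,::-1];s=cv2.imread('pics/scene25.png')[:,:,::-1]
for n,im in(('top',t),('scene',s)):
    c,d,L=redline(n,im);print(n,c,d,np.degrees(np.arctan2(d[1],d[0])),L)
U=lambda q,o,k:np.array(o)+(np.array(q)+.5)/k-.5
# front top edge of block (z .1), rails (z .076)
print('rail',[back('top',U(q,[150,170],4),.076)[:2].round(4).tolist() for q in((205,71),(505,133),(165,231),(480,301))])
print('front top edge',[back('top',U(q,[150,170],4),.1)[:2].round(4).tolist() for q in((523,150),(489,288))])
crop(t,255,195,335,255,10,'pics/t25z.png')
E
```

```text
top [ 0.45175675 -0.08556054] [-0.97907781  0.20348623] 168.25910130393368 0.1779293320885993
scene [ 0.45404016 -0.0883644 ] [ 0.97910841 -0.20333895] -11.732279743884623 0.17871932915284736
rail [[0.5732, 0.2788], [0.531, 0.066], [0.4596, 0.2983], [0.4139, 0.0792]]
front top edge [[0.5146, 0.0506], [0.4207, 0.0704]]
```

View pics/t25z.png

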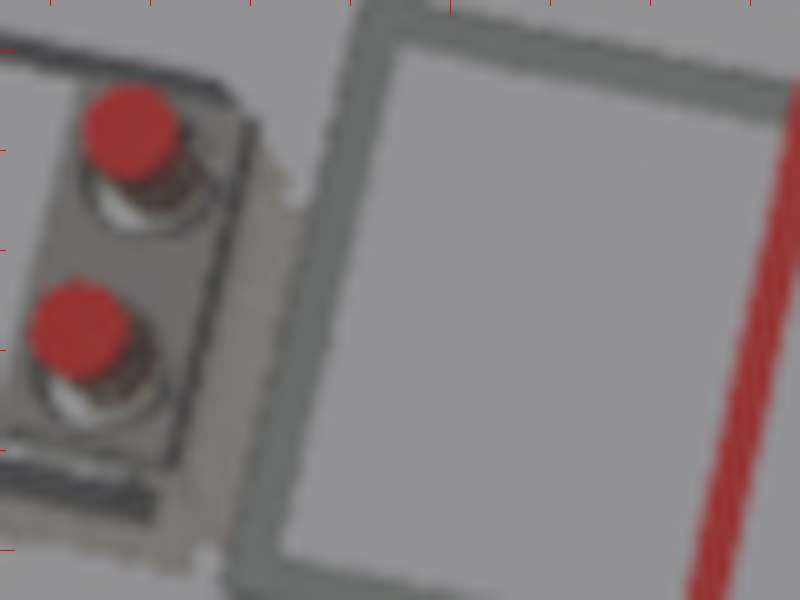

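```bash
python3 - <<'E'
from meas import *
d=np.array([-.2034,-.9791])
U=lambda q,o,k:np.array(o)+(np.array(q)+.5)/k-.5
c=np.array([.45176,-.08556])
for nm,z,pts in(('top edge',.1,((246,130),(178,440))),('bottom edge',.07,((257,135),(187,445)))):
    P=[back('top',U(q,[255,195],10),z)[:2] for q in pts]; print(nm,[((c-p)@d).round(4) for p in P])
# scene: via pockets: cap centres
print(sense()['tcp_pos'])
E
```

```text
top edge [np.float64(0.149), np.float64(0.1471)]
bottom edge [np.float64(0.15), np.float64(0.1486)]
[0.53196113 0.3385832  0.08783244]
```

```bash
python3 -m inch '[{"jaw":235,"x":-0.01,"y":-0.05,"z":0,"ax":0,"ay":0,"az":0},{"jaw":235,"x":-0.02,"y":-0.1,"z":0,"ax":0,"ay":0,"az":0},{"jaw":235,"x":-0.03,"y":-0.15,"z":0,"ax":0,"ay":0,"az":0},{"jaw":235,"x":-0.03,"y":-0.15,"z":0,"ax":0,"ay":0,"az":0},{"jaw":235,"x":-0.02,"y":-0.1,"z":0,"ax":0,"ay":0,"az":0},{"jaw":235,"x":0,"y":0,"z":0,"ax":0,"ay":0,"az":0}]'
python3 - <<'E'
from h import *
s=capture('scene');st=sense();print(st['tcp_pos'],st['gripper_width'],st['wrist_force'],st['moment'],st['ee_rot'].round(4))
crop(s,260,80,440,215,4,'pics/s26.png')
d=np.array([-.2034,-.9791]);v=st['tcp_pos'][:2]-[.53196,.33858];print('along',v@d,'across',v@[.9791,-.2034])
E
```

```text
time_s: 23.32
tcp_pos: [0.5256, 0.3047, 0.0886]
ee_rot: [[0.979, -0.203, 0.006], [-0.203, -0.979, 0.006], [0.005, -0.007, -1.0]]
wrist_force: [0.8, 1.6, -1.4]
gripper_width: 0.295
[0.52547326 0.3047634  0.08849638] 0.2945780074544776 [ 0.35705925  1.24373014 -0.9108682 ] [ 0.08149997 -0.07448858  0.04396166] [[ 0.9792 -0.2029  0.0054]
 [-0.203  -0.9792  0.0052]
 [ 0.0043 -0.0062 -1.    ]]
along 0.034429233111690355 across 0.000527132101668615
```

View pics/s26.png

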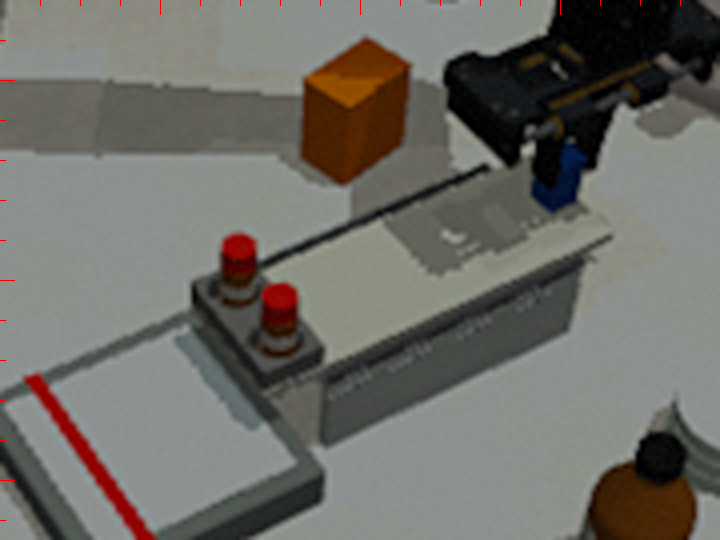

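```bash
python3 -m inch '[{"jaw":235,"x":-0.02,"y":-0.08,"z":-0.01,"ax":-0.02,"ay":0.02,"az":0},{"jaw":235,"x":-0.03,"y":-0.15,"z":-0.01,"ax":-0.01,"ay":0.01,"az":0},{"jaw":235,"x":-0.03,"y":-0.15,"z":-0.01,"ax":0,"ay":0,"az":0},{"jaw":235,"x":-0.03,"y":-0.15,"z":-0.01,"ax":0,"ay":0,"az":0},{"jaw":235,"x":-0.03,"y":-0.15,"z":-0.01,"ax":0,"ay":0,"az":0},{"jaw":235,"x":-0.02,"y":-0.1,"z":-0.01,"ax":0,"ay":0,"az":0},{"jaw":235,"x":0,"y":0,"z":0,"ax":0,"ay":0,"az":0}]'
python3 - <<'E'
from h import *
s=capture('scene');st=sense();print(st['tcp_pos'],st['gripper_width'],st['wrist_force'],st['moment'],st['ee_rot'].round(4))
crop(s,260,80,440,215,4,'pics/s27.png')
d=np.array([-.2034,-.9791]);v=st['tcp_pos'][:2]-[.53196,.33858];print('along',v@d,'across',v@[.9791,-.2034])
E
```

```text
time_s: 24.25
tcp_pos: [0.5182, 0.2579, 0.088]
ee_rot: [[0.979, -0.201, 0.008], [-0.201, -0.979, 0.006], [0.007, -0.007, -1.0]]
wrist_force: [0.4, 3.4, 1.8]
gripper_width: 0.295
[0.5181132  0.25791944 0.08785084] 0.2972493071045791 [-0.11292858  2.54137438  2.13405766] [ 0.44337118 -0.17088564 -0.02933428] [[ 0.9795 -0.2014  0.0076]
 [-0.2014 -0.9795  0.0055]
 [ 0.0063 -0.0069 -1.    ]]
along 0.08179119514286119 across 0.0028489534530480153
```

View pics/s27.png

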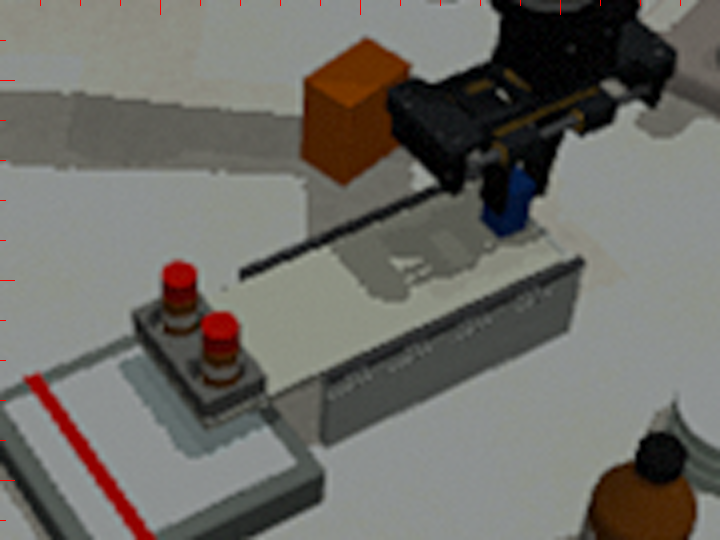

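```bash
python3 -m inch '[{"jaw":235,"x":-0.03,"y":-0.08,"z":-0.01,"ax":-0.03,"ay":0.03,"az":0},{"jaw":235,"x":-0.045,"y":-0.15,"z":-0.01,"ax":-0.01,"ay":0.02,"az":0},{"jaw":235,"x":-0.045,"y":-0.15,"z":-0.01,"ax":0,"ay":0,"az":0},{"jaw":235,"x":-0.03,"y":-0.1,"z":-0.01,"ax":0,"ay":0,"az":0},{"jaw":235,"x":0,"y":0,"z":0,"ax":0,"ay":0,"az":0}]'
python3 - <<'E'
from h import *
s=capture('scene');st=sense();print(st['tcp_pos'],st['gripper_width'],st['wrist_force'],st['moment'],st['ee_rot'].round(4))
crop(s,260,80,440,215,4,'pics/s28.png')
d=np.array([-.2034,-.9791]);v=st['tcp_pos'][:2]-[.53196,.33858];print('along',v@d,'across',v@[.9791,-.2034])
E
```

```text
time_s: 24.92
tcp_pos: [0.513, 0.2331, 0.0881]
ee_rot: [[0.98, -0.199, 0.008], [-0.199, -0.98, 0.006], [0.007, -0.008, -1.0]]
wrist_force: [1.0, 2.3, 1.8]
gripper_width: 0.293
[0.51299211 0.23313633 0.08793872] 0.29459623352252495 [0.2857848  2.43937962 2.1923569 ] [ 0.4762093  -0.09559549 -0.08583699] [[ 0.98   -0.1988  0.0084]
 [-0.1989 -0.98    0.0061]
 [ 0.007  -0.0076 -0.9999]]
along 0.10709796479741554 across 0.002875784511589534
```

View pics/s28.png

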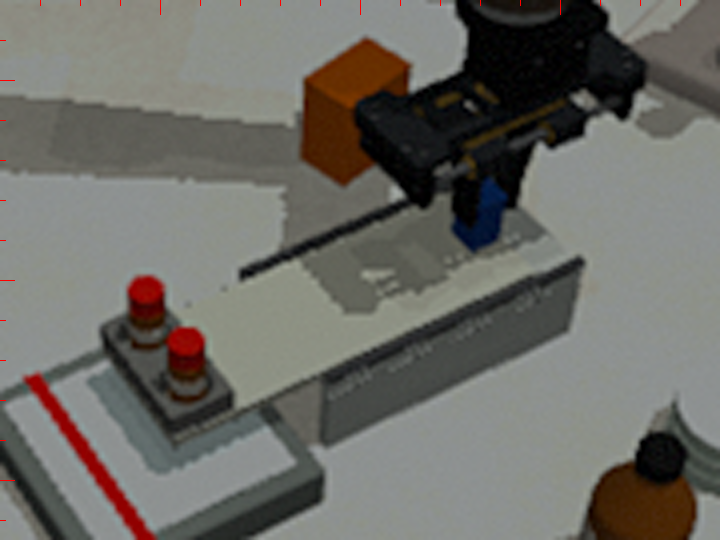

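```bash
python3 -m inch '[{"jaw":235,"x":-0.04,"y":-0.08,"z":-0.01,"ax":-0.03,"ay":0.04,"az":-0.02},{"jaw":235,"x":-0.05,"y":-0.13,"z":-0.01,"ax":-0.01,"ay":0.02,"az":0},{"jaw":235,"x":-0.05,"y":-0.13,"z":-0.01,"ax":0,"ay":0,"az":0},{"jaw":235,"x":-0.05,"y":-0.13,"z":-0.01,"ax":0,"ay":0,"az":0},{"jaw":235,"x":-0.03,"y":-0.08,"z":-0.01,"ax":0,"ay":0,"az":0},{"jaw":235,"x":0,"y":0,"z":0,"ax":0,"ay":0,"az":0}]'
python3 - <<'E'
from h import *
s=capture('scene');t=capture('top');st=sense();print(st['tcp_pos'],st['gripper_width'],st['wrist_force'],st['moment'],st['ee_rot'].round(4))
crop(s,240,100,400,220,5,'pics/s29.png');crop(t,270,190,350,250,10,'pics/t29.png')
d=np.array([-.2034,-.9791]);v=st['tcp_pos'][:2]-[.53196,.33858];print('along',v@d,'across',v@[.9791,-.2034])
E
```

```text
time_s: 25.72
tcp_pos: [0.507, 0.2076, 0.0891]
ee_rot: [[0.98, -0.197, 0.015], [-0.197, -0.98, 0.012], [0.012, -0.015, -1.0]]
wrist_force: [-0.4, 0.9, 2.9]
gripper_width: 0.294
[0.50700821 0.20763025 0.08888622] 0.2964286658618121 [-0.65179517  2.56924366  3.4343938 ] [ 0.57454326  0.13974557 -0.09901816] [[ 0.9802 -0.1973  0.0148]
 [-0.1974 -0.9802  0.0118]
 [ 0.0121 -0.0145 -0.9998]]
along 0.1332880964617138 across 0.0022048777918988044
```

View pics/s29.png

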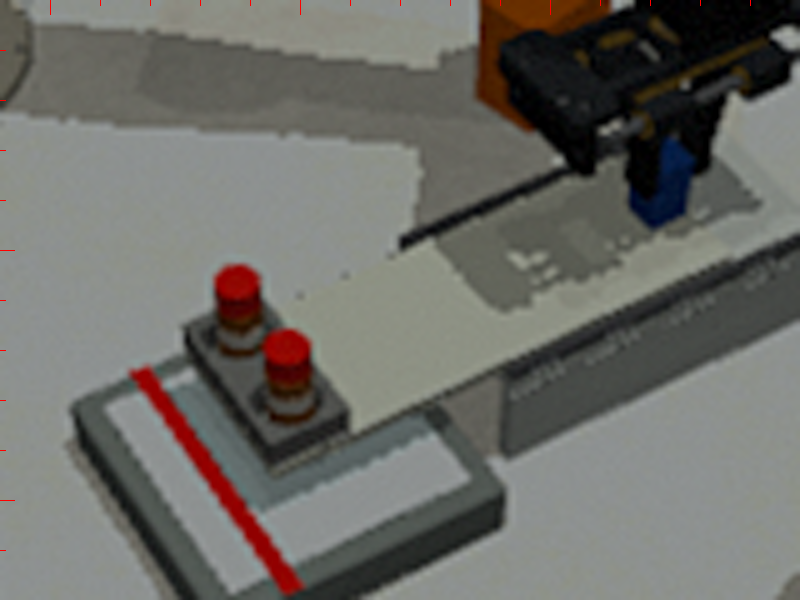

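View pics/t29.png

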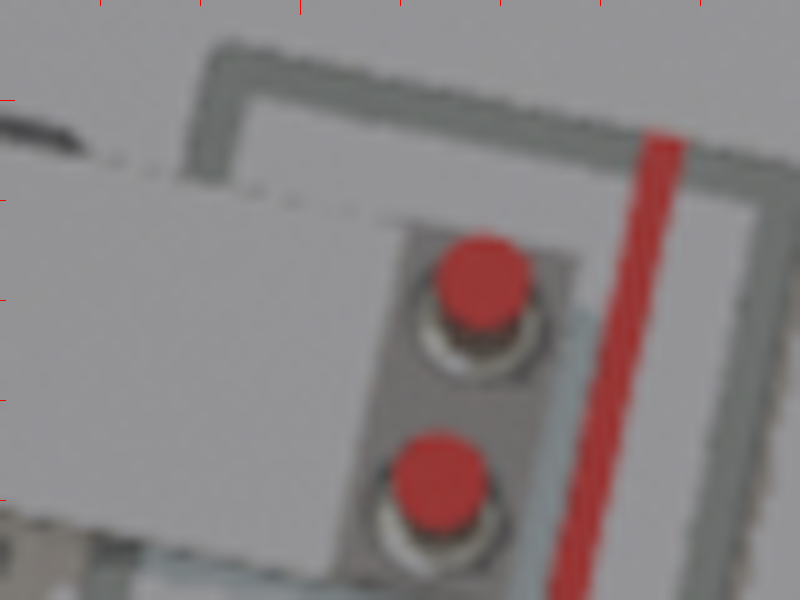

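```bash
cat >> meas.py <<'E'
dd=np.array([-.2034,-.9791]);yy=np.array([.9791,-.2034])
def gap(t,pts,o,k,z=.1):
    c,d,L=redline('top',t)
    U=lambda q:np.array(o)+(np.array(q)+.5)/k-.5
    P=[back('top',U(q),z)[:2] for q in pts]
    return [((c-p)@dd).round(4) for p in P],[((p-c)@yy).round(4) for p in P],c.round(4)
E
python3 - <<'E'
from meas import *
t=capture('top');cv2.imwrite('pics/top29.png',t[:,:,::-1])
print(gap(t,((577,260),(530,490)),[270,190],10), gap(t,((577,260),(530,490)),[270,190],10,.07))
st=sense();print(st['tcp_pos'],st['wrist_force'],st['ee_rot'][:,2])
E
```

```text
([np.float64(0.0166), np.float64(0.0159)], [np.float64(0.0385), np.float64(-0.0251)], array([ 0.4518, -0.0855])) ([np.float64(0.017), np.float64(0.0162)], [np.float64(0.0434), np.float64(-0.0221)], array([ 0.4518, -0.0855]))
[0.50702376 0.20763984 0.08881591] [1.04475007 3.46145767 5.08983803] [ 0.01473937  0.01177268 -0.99982206]
```

```bash
python3 -m inch '[{"jaw":235,"x":-0.03,"y":-0.08,"z":-0.01,"ax":-0.05,"ay":0.06,"az":-0.03},{"jaw":235,"x":-0.04,"y":-0.12,"z":-0.02,"ax":-0.03,"ay":0.04,"az":0},{"jaw":235,"x":-0.03,"y":-0.09,"z":-0.01,"ax":0,"ay":0,"az":0},{"jaw":235,"x":0,"y":0,"z":0,"ax":0,"ay":0,"az":0},{"jaw":235,"x":0,"y":0,"z":0,"ax":0,"ay":0,"az":0}]'
python3 - <<'E'
from h import *
s=capture('scene');t=capture('top');st=sense();print(st['tcp_pos'],st['gripper_width'],st['wrist_force'],st['moment'],st['ee_rot'].round(4))
cv2.imwrite('pics/top30.png',t[:,:,::-1]);cv2.imwrite('pics/scene30.png',s[:,:,::-1])
crop(s,240,100,400,220,5,'pics/s30.png');crop(t,270,190,350,250,10,'pics/t30.png')
d=np.array([-.2034,-.9791]);v=st['tcp_pos'][:2]-[.53196,.33858];print('along',v@d,'across',v@[.9791,-.2034])
E
```

```text
time_s: 26.5
tcp_pos: [0.5051, 0.1948, 0.088]
ee_rot: [[0.98, -0.201, 0.006], [-0.201, -0.98, 0.006], [0.005, -0.007, -1.0]]
wrist_force: [0.4, 3.0, 4.6]
gripper_width: 0.298
[0.50504919 0.19486072 0.0879928 ] 0.296641235647335 [-0.54787089  2.1889679   4.32158902] [ 0.64072697  0.02257369 -0.09123271] [[ 0.9796 -0.2007  0.0064]
 [-0.2007 -0.9796  0.0058]
 [ 0.0051 -0.0069 -1.    ]]
along 0.14618920563103038 across 0.0028841273066417886
```

View pics/s30.png

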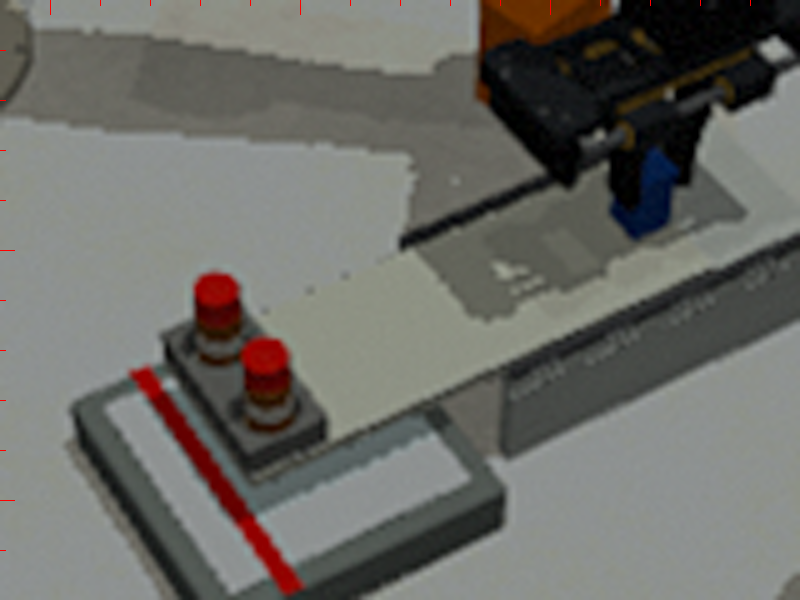

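View pics/t30.png

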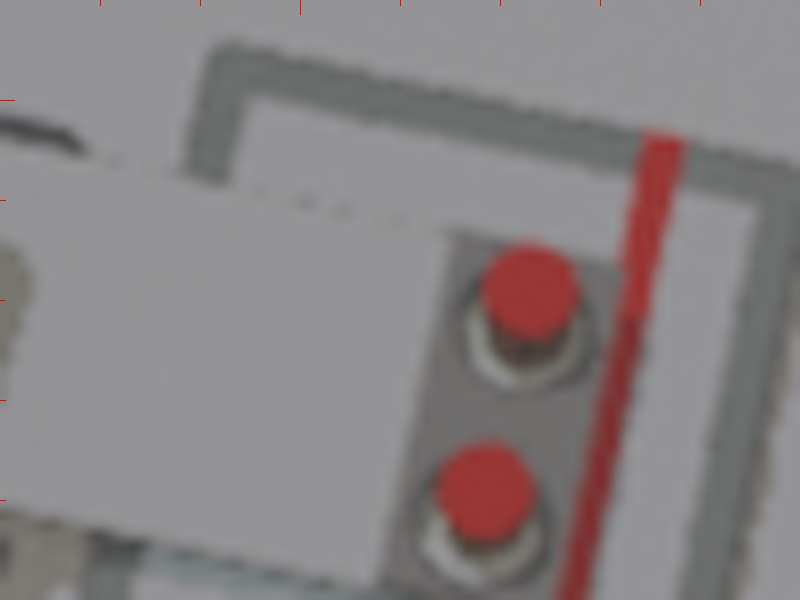

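```bash
python3 - <<'E'
from meas import *
t0=cv2.imread('pics/top29.png')[:,:,::-1]
for z in(.1,.07): print(gap(t0,((622,270),(594,410),(577,490)),[270,190],10,z))
st=sense();print(st['time_s'],st['tcp_pos'],st['wrist_force'],st['joint_velocities'].round(2))
# scene: line offset of bottom edge
U=lambda q,o,k:np.array(o)+(np.array(q)+.5)/k-.5
s=cv2.imread('pics/scene30.png')[:,:,::-1];s0=cv2.imread('pics/scene25.png')[:,:,::-1]
c,d,L=redline('scene',s0)
print('scene',[((c-back('scene',U(q,[240,100],5),.1)[:2])@dd).round(4) for q in((165,340),(250,462))])
crop(s,260,150,320,205,12,'pics/s30z.png')
E
```

```text
([np.float64(0.0042), np.float64(0.0036), np.float64(0.0036)], [np.float64(0.0384), np.float64(-0.0004), np.float64(-0.0224)], array([ 0.4518, -0.0855]))
([np.float64(0.0042), np.float64(0.0036), np.float64(0.0036)], [np.float64(0.0433), np.float64(0.0033), np.float64(-0.0193)], array([ 0.4518, -0.0855]))
26.6 [0.50504919 0.19486072 0.0879928 ] [-0.54787089  2.1889679   4.32158902] [ 0.01 -0.03  0.02 -0.01  0.03  0.02]
scene [np.float64(0.0025), np.float64(0.0012)]
```

View pics/s30z.png

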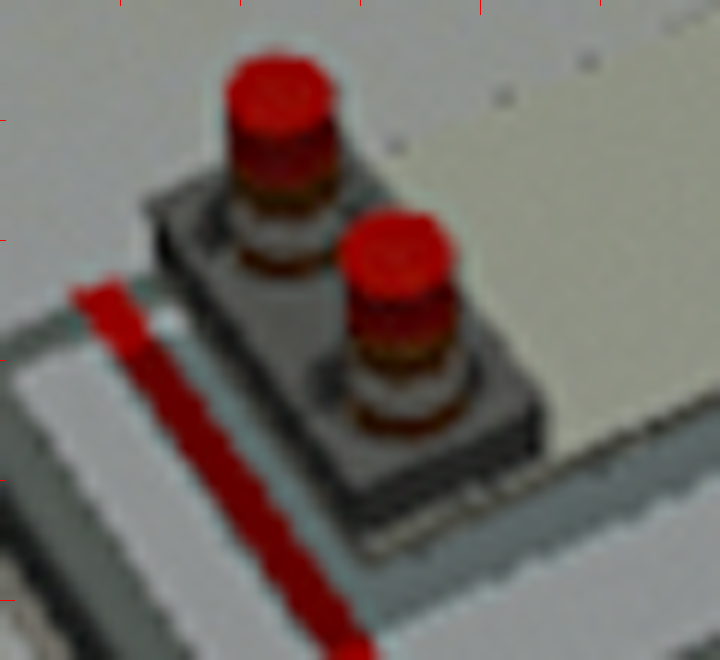

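```bash
python3 -m inch '[{"jaw":235,"x":-0.01,"y":-0.05,"z":-0.01,"ax":-0.02,"ay":0.03,"az":0},{"jaw":235,"x":0,"y":0,"z":0,"ax":0,"ay":0,"az":0},{"jaw":235,"x":0,"y":0,"z":0,"ax":0,"ay":0,"az":0},{"jaw":235,"x":0,"y":0,"z":0,"ax":0,"ay":0,"az":0}]'
python3 - <<'E'
from h import *
s=capture('scene');t=capture('top');st=sense();print(st['tcp_pos'],st['gripper_width'],st['wrist_force'],st['ee_rot'].round(4))
cv2.imwrite('pics/top31.png',t[:,:,::-1]);cv2.imwrite('pics/scene31.png',s[:,:,::-1])
crop(s,250,110,390,210,5,'pics/s31.png');crop(t,270,190,350,250,10,'pics/t31.png')
d=np.array([-.2034,-.9791]);v=st['tcp_pos'][:2]-[.53196,.33858];print('along',v@d,'across',v@[.9791,-.2034])
E
```

```text
time_s: 27.1
tcp_pos: [0.505, 0.1939, 0.0879]
ee_rot: [[0.98, -0.2, 0.003], [-0.2, -0.98, 0.006], [0.002, -0.006, -1.0]]
wrist_force: [0.9, 2.9, 4.5]
gripper_width: 0.294
[0.50498662 0.19386934 0.08789296] 0.29389803412449883 [-0.51908126  3.39175659  4.43855176] [[ 0.9797 -0.2004  0.0029]
 [-0.2004 -0.9797  0.0056]
 [ 0.0017 -0.006  -1.    ]]
along 0.1471725913963547 across 0.003024507776491079
```

View pics/s31.png

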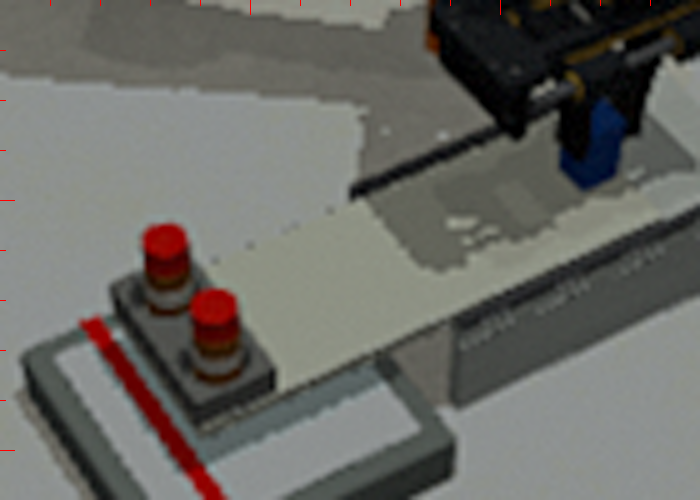

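View pics/t31.png

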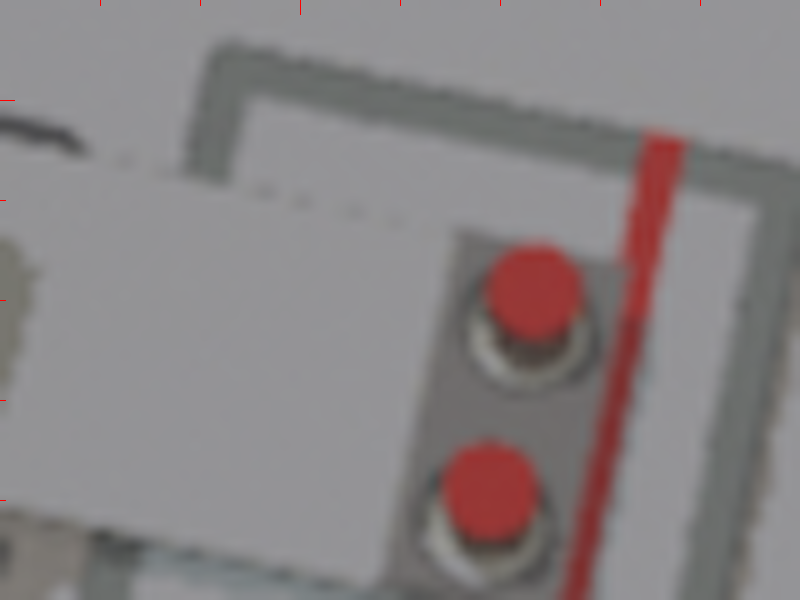

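View pics/top31.png

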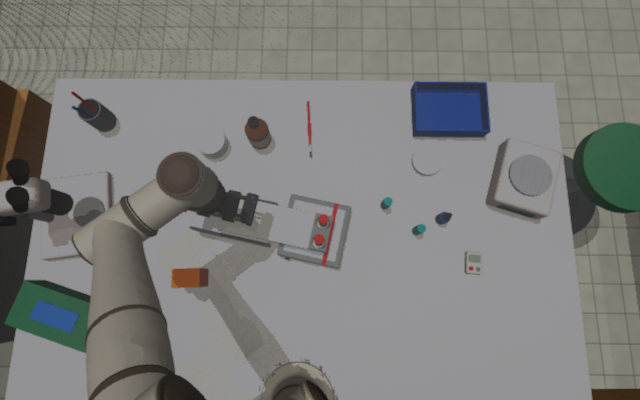

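```bash
python3 - <<'E'
from meas import *
t0=cv2.imread('pics/top29.png')[:,:,::-1]
print('gap',gap(t0,((627,270),(599,410),(582,490)),[270,190],10,.1)[0])
U=lambda q,o,k:np.array(o)+(np.array(q)+.5)/k-.5
# height of caps by both cameras, before (25) and after (31) slide
def caps(n,im,box):
    b=im.astype(int);m=(b[...,0]>(110 if n=='top' else 150))&(b[...,0]-b[...,1]>60);k,l,st,c=cv2.connectedComponentsWithStats(m.astype(np.uint8))
    return [c[i] for i in range(1,k) if box[0]<c[i][0]<box[1] and box[2]<c[i][1]<box[3] and st[i,4]>25]
for a,bt,bs in(('25',(255,280,195,240),(310,350,130,170)),('31',(310,328,210,245),(270,300,150,182))):
    ct=caps('top',cv2.imread(f'pics/top{a}.png')[:,:,::-1],bt);cs=caps('scene',cv2.imread(f'pics/scene{a}.png')[:,:,::-1],bs)
    print(a,[tri(dict(top=p,scene=q)).round(4).tolist() for p in ct for q in cs])
E
```

```text
gap [np.float64(0.0029), np.float64(0.0023), np.float64(0.0023)]
25 []
31 []
```

```bash
python3 - <<'E'
from meas import *
def caps(n,im,box):
    h=cv2.cvtColor(np.ascontiguousarray(im),cv2.COLOR_RGB2HSV);m=((h[...,0]<6)|(h[...,0]>174))&(h[...,1]>110)&(h[...,2]>(90 if n=='top' else 150))
    k,l,st,c=cv2.connectedComponentsWithStats(m.astype(np.uint8),connectivity=4)
    return [c[i] for i in range(1,k) if box[0]<c[i][0]<box[1] and box[2]<c[i][1]<box[3] and st[i,4]>15]
for a,bt,bs in(('25',(255,285,195,240),(310,350,120,170)),('31',(310,328,210,245),(270,300,145,182))):
    ct=sorted(caps('top',cv2.imread(f'pics/top{a}.png')[:,:,::-1],bt),key=lambda p:p[1]);cs=sorted(caps('scene',cv2.imread(f'pics/scene{a}.png')[:,:,::-1],bs),key=lambda p:-p[1])
    print(a,np.round(ct,1).tolist(),np.round(cs,1).tolist(),[tri(dict(top=p,scene=q)).round(4).tolist() for p,q in zip(ct,cs)])
E
```

```text
25 [[267.8, 208.0], [262.6, 227.7]] [] []
31 [[323.0, 219.0], [318.5, 238.8]] [] []
```

```bash
python3 - <<'E'
from meas import *
U=lambda q,o,k:np.array(o)+(np.array(q)+.5)/k-.5
# cap top centres: top blobs, scene by eye in the crops s25 (4x, 260,80) and s31 (5x, 250,110)
for a,ct,cs in(('before',([267.8,208.0],[262.6,227.7]),(U((323,275),[260,80],4),U((281,228),[260,80],4))),
               ('after',([323.0,219.0],[318.5,238.8]),(U((215,305),[250,110],5),U((166,241),[250,110],5)))):
    print(a,[tri(dict(top=p,scene=q)).round(4).tolist() for p,q in zip(ct,cs)])
E
```

```text
before [[0.5041, 0.0786, 0.1412], [0.4524, 0.0902, 0.1396]]
after [[0.477, -0.0653, 0.1405], [0.4256, -0.0543, 0.1393]]
```

The board is level: the cap heights changed by less than 1 mm during the slide. The front edge is about 2–3 mm short of the red line's middle, well inside the ±10 mm limit. The grip is holding and the handle is pressed down with about 4.4 N. Handing in.

```bash
python3 - <<'E'
from station import *
s=sense();print(s['time_s'],s['tcp_pos'],s['wrist_force'],s['gripper_width'])
print(finish_job())
E
```

```text
27.2 [0.50498662 0.19386934 0.08789296] [-0.51908126  3.39175659  4.43855176] 0.29389803412449883
the job is handed in; nothing more can be done
None
```

The job is handed in at 27.2 s of the 66 s allowed; no verdict was reported. I put one amber vial in each pocket and only then gripped the blue handle. I slid the board about 147 mm out along the stand and handed in still holding it.

**Last checks**
- **Front edge:** The top camera puts it 2–3 mm short of the red line's middle. The last scene-camera reading was 1–2.5 mm short, taken before the final 1 mm move. The limit is ±10 mm.
- **Sideways:** The gripper ended about 3 mm off to one side, within the 15 mm limit.
- **Level:** Cap heights changed by less than 1 mm during the slide, so the board has not tilted noticeably. It was pressed down with about 4.4 N at the handle.
- **Vials:** Both stand upright in their pockets in the last pictures.
- **Bystanders:** The dropper, dishes, reagent bottle, carton, timer and brush look unmoved.

**What went wrong or disagreed**
- **Second vial:** The first grip caught only the rim of the cap. I opened, went about 12 mm lower and re-gripped before lifting.
- **Cameras:** They differ by 3–5 mm in absolute position, and the fingertips appear about 19 mm above the reported tool point. I lined the vials up with the pockets in the same picture to get round this.
- **First vial:** The top view put it about 3 mm off its pocket's centre, inside the 7 mm limit.
- **Final nudge:** The last 3 mm command moved the board only about 1 mm. I left it there because it was well inside the limit.

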